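# Load the shaker with culture dishes and start it at its hidden switch

## Robot

A 6-joint arm with a two-finger parallel gripper is mounted at the origin on a cart in front of the work surface, level with it; the furniture and walls round the work are solid. World frame = base frame: x ahead of the robot, y to its left, z up, the work surface at z = 0. Lengths are in m, angles in rad, forces in N, time in s.
With the tool pointing down it reaches from about 0.4 to 0.825 m from the base axis. Payload 7 kg.
Tool frame: the origin (TCP) lies midway between the tips of the shut fingers; the grasp point (between the pads) lies 19 mm behind it; z points along the fingers, y is the line along which they close (so a half turn about z gives the same grasp; the last joint's range is limited). The gripper opens to 88 mm and grips with 3 to 60 N. Pads are 19 mm wide; open, the fingers measure 130 mm over their backs; the gripper's body (78 mm by 193 mm) begins 47 mm behind the grasp point.
Start: joints at [1.414, 0.359, 0.012, 0, -1.224, -0.288], TCP at [0.29, 0.609, 0.227] pointing down, gripper open.
Joint ranges: [-3.07, 3.07], [-1.43, 2.12], [-1.02, 1.25], [-3.03, 1.67], [-3.05, -0], [-3.03, 3.03]. Speed limits (rad/s): [2.39, 2.39, 3.01, 3.14, 3.14, 3.14].

## Interface

Orientations are given as [roll, pitch, yaw] about the fixed x, y, z axes, in that order (R = Rz(yaw) Ry(pitch) Rx(roll)).
In Python, from station import arm gives the robot as it stands.
- The arm moves only by the tool servo_tool, never from a script. Its argument "deltas" is a list of rows, each a list of 7 numbers: the closure, from -1 (fully open) to 1 (shut), then the shift along the tool's x, y, z in mm, then the turn, a rotation vector about the tool's x, y, z in degrees. In form: [[gripper, x, y, z, ax, ay, az], ...]. A call has 1 to 20 rows; each row shifts and turns the commanded pose from where the row before left it, along the tool's axes as they then stand; what a row does not reach is not made up. A row lasts 1/12 s, in which the tool goes at most 41.7 mm and 7.16 degrees, less where a joint would pass 70% of its speed; a pose out of reach is approached as far as the arm can. A call is refused whole if a number of a shift passes 41.7 or a number of a turn 7.16, either way. A call with a gripper value outside its range is refused whole. The fingers move at their own pace and stop on an object; "squeeze" is the grip in N (left out, the last holds). Time passes only in rows, so rows that do not move let the fingers close. It gives the time, the measured TCP pose, the force, the opening and the grip force at its end, in the units of the state.
- arm.get_state(): the state, without advancing time (a new reading comes with each control period).
- arm.grab_frame(name): name is "scene" or "top"; returns a dict with "color" (384x512x3 uint8, red, green, blue), "K" (3x3 intrinsics, pixels), "distortion" ([k1, k2, p1, p2, k3] as OpenCV has them; the pictures are not rectified), "position" and "orientation" of the camera in the world. Camera axes: x right, y down, z forward; pixel columns grow to the right and rows downward; lengths in m; the calibration is good to about 2 mm. A picture is of the moment at which its call begins. There is no depth.
- arm.job_done(): hands the job in; it is judged then, once.
Trained networks look in a picture, given as the dict that the camera call returned (one of the last four; its "shot" number tells which), for a name from the list of things; names that differ only in an ending like _2 or _b are one class to them, and where a whole thing is asked for, a point or a joint stands for the part that bears it (a point fixed in the world has none). Each returns a list of dicts, best first, with "conf" (0 to 1); they miss things now and then, are a little off and sometimes report something else, mostly with a low value. They report only what shows in the picture. A call takes as long as a camera call. They do not tell look-alikes from the thing itself.
- arm.recognise(query, picture): "at" ([x, y, z] in m, in the coordinates of the camera as it stood for that picture, good to about 4 mm: the middle of the surface that is visible of it).
The state is a dict: "t": time; "q": joint angles; "qd": joint speeds; "joint_efforts": joint torques, N m; "eef_pos": TCP position; "ee_rot": TCP orientation; "force": force on the tool from outside, world axes, zero at the start; "moment": the same for the moment, N m; "width": finger opening in m; "gripper_force": force on a finger pad.
Only numpy, scipy, OpenCV 4.12 (cv2) and the standard library are available. Lean on these libraries where they do the work, as an engineer would, in place of code of your own. Each camera call takes 0.05 s, during which the arm holds its last target. There are 200 camera calls.

## Task

Pile all the culture dishes flat on one another in one neat stack, centred on the shaker's round platform. Then take the pin key from its stand, feel with its tip over the black plate in the shaker's window until it drops into the recessed switch hole, and push the switch fully in for half a second; finally stand the key back upright in its stand, with the stack still neat and the bottles and the beaker left where they are.

Things in the scene. Friction and masses are not known exactly. Their poses are not given: they have to be found in the camera images.
- dish_0: closed round culture dish, flat disc 60 mm diameter, 14 mm high, about 35 g, white lid over a red base; origin at the centre of its underside, z up out of the lid. May be absent.
- dish_1: closed round culture dish, flat disc 60 mm diameter, 14 mm high, about 35 g, white lid over an amber base; origin at the centre of its underside, z up out of the lid. May be absent.
- dish_2: closed round culture dish, flat disc 60 mm diameter, 14 mm high, about 35 g, white lid over a red base; origin at the centre of its underside, z up out of the lid. May be absent.
- dish_3: closed round culture dish, flat disc 60 mm diameter, 14 mm high, about 35 g, white lid over an amber base; origin at the centre of its underside, z up out of the lid. May be absent.
- dish_4: closed round culture dish, flat disc 60 mm diameter, 14 mm high, about 35 g, white lid over a red base; origin at the centre of its underside, z up out of the lid. May be absent.
- platform (a point): centre of the top face of the fixed shaker's round platform: 110 mm diameter, black with a yellow ring of 66 mm, 70 mm above the bench, 10 mm above the white deck. Axes are the shaker's: x to its back, y to its left, z up. The shaker is a box 160 mm (x) by 250 mm (y) whose middle lies 60 mm to -y of this point.
- window (a point): centre of the shaker's service window, on the surface of the smooth black plate in it, 60 mm above the bench, 128 mm to -y of the platform's centre; shaker's axes. Opening 60 mm (x) by 50 mm (y); its grey frame stands 3 mm above the plate. The switch hole's centre lies within 20 mm (x) and 15 mm (y) of this point, elsewhere each time; no reading gives it.
- run_switch (a joint): travel of the recessed black switch in the bottom of the switch hole, m: 0 at rest, 0.005 fully in; it springs back (0.3 N to start, 0.8 N fully in). The hole is round, 11 mm in diameter, black in the black plate; the switch's face lies 8 mm below the plate's surface.
- stand: fixed blue block 70 x 70 x 45 mm with an upright through hole of 22 mm diameter in the middle, in which the key hangs by its collar; origin at the centre of its underside, z up.
- pin_key: pin key, 92 g; origin at the centre of the collar's underside, z up. Collar 38 mm diameter, z 0 to 8 mm; orange square handle 18 x 18 mm, z 7 to 61 mm, sides parallel to x and y; below, a steel nose 12 mm diameter to z -14 mm and out of it a spring-loaded pin 6 mm diameter, round end at z -34 mm. It starts in the stand, collar on the block's top.
- key_pin (a joint): how far the key's pin is pushed back into its nose, m: 0 out, 0.010 at the stop; spring 0.75 N to start, 3.25 N at the stop; it pops out again when the tip drops into a hole.
- beaker: glass beaker 89 mm diameter, 108 mm high, bystander; origin at the centre of its underside.
- amber_bottle: amber dropper bottle 38 mm diameter, 108 mm high, bystander; origin at the centre of its underside.
- sample_bottle: clear open bottle 56 mm diameter, 112 mm high, bystander; origin at the centre of its underside.
There are look-alikes about, which are no part of the job. What is shaped like the dish_4 but green or purple is not meant.

How it is judged:
By the outcome, as a careful person would: the job done as asked, in the order asked, and still so for the second after the job is handed in, with the robot touching nothing.
Of dish_0, dish_1, dish_2, dish_3, dish_4 only 3 to 5 are there at a start; the rules pass over those that are not, and their reading is None.
At some moment in a run one of dish_0, dish_1, dish_2, dish_3, dish_4 may be knocked a few centimetres aside while the robot is not near it.
Once in a run the grip may slacken for a moment while it holds something.
It also fails if it takes over 210 s, if anything falls off the work surface, if the arm or the gripper's body presses on something with over 40 N, if the wrist force passes 120 N, or if a joint passes its speed limit or range.

## Working session

There is one attempt and no reset: what is moved stays moved. The work goes in short steps, Python scripts to look and compute and a tool call to move; the robot and the scene stay as the last step left them, time stands still between calls to the robot, and variables do not carry over. Pictures are saved under pics/ and viewed, at most 14 in all, crops included, and the job is handed in when it is done.

Besides the shell and the picture viewer there is one more tool, called after "Emit:" as name([rows], argument=value, ...), one row to a line, values as JSON. servo_tool: Moves the arm, as the interface text tells. Its arguments: {"type":"object","properties":{"deltas":{"type":"array","items":{"type":"array","items":{"type":"number"}}},"squeeze":{"type":"number"}},"required":["deltas"]}

```bash
ls; mkdir -p pics; cat > h.py <<'E'
import numpy as np,cv2
from station import arm
from scipy.spatial.transform import Rotation as R
def cam(f):
    o=np.array(f["orientation"],float)
    M=o if o.shape==(3,3) else (R.from_euler('xyz',o).as_matrix() if o.size==3 else R.from_quat(o).as_matrix())
    return M,np.array(f["position"],float)
def w(f,p):
    M,t=cam(f); return M@np.array(p)+t
def pix(f,P):
    M,t=cam(f); c=(np.atleast_2d(P)-t)@M
    return cv2.projectPoints(c,np.zeros(3),np.zeros(3),np.array(f["K"],float),np.array(f["distortion"],float))[0].reshape(-1,2)
def ray(f,uv,z):
    M,t=cam(f)
    n=cv2.undistortPoints(np.array(uv,float).reshape(-1,1,2),np.array(f["K"],float),np.array(f["distortion"],float)).reshape(-1,2)
    d=np.c_[n,np.ones(len(n))]@M.T
    return t+d*((z-t[2])/d[:,2])[:,None]
def save(f,n,crop=None,s=1):
    im=f["color"][:,:,::-1]
    if crop: x0,y0,x1,y1=crop; im=im[y0:y1,x0:x1]
    cv2.imwrite(n,cv2.resize(im,None,fx=s,fy=s,interpolation=cv2.INTER_CUBIC))
def st():
    s=arm.get_state(); return s
E
python3 - <<'E'
from h import *
np.set_printoptions(precision=4,suppress=True)
s=st();print({k:np.round(v,3) for k,v in s.items()})
ims=[]
for n in("top","scene"):
    f=arm.grab_frame(n);print(n,f["position"],f["orientation"],f["K"]);ims.append(f["color"][:,:,::-1])
    save(f,f"pics/{n}0.png",s=1.5)
    for q in("dish_0","platform","window","run_switch","stand","pin_key","beaker","amber_bottle","sample_bottle"):
        try:
            for d in arm.recognise(q,f):
                P=w(f,d["at"]);print(n,q,round(d["conf"],2),P,pix(f,P)[0].round())
        except Exception as e: print(q,e)
E
```

```text
pics
{'t': np.float64(0.0), 'q': array([ 1.414,  0.359,  0.011, -0.   , -1.224, -0.288]), 'qd': array([-0.   , -0.   , -0.   , -0.001, -0.002, -0.   ]), 'joint_efforts': array([ -0.   , -58.272,  29.305,   6.997,   0.007,  -0.   ]), 'eef_pos': array([0.29 , 0.609, 0.226]), 'ee_rot': array([ 3.14 , -0.   , -0.445]), 'force': array([-0.147, -1.028, -1.177]), 'moment': array([ 0.015, -0.031, -0.005]), 'gripper_force': np.float64(0.0), 'width': np.float64(0.087)}
top [0.3502 0.0342 1.5157] [-2.9972 -0.002  -1.5527] [[364.1389   0.     262.6648]
 [  0.     364.1389 190.8008]
 [  0.       0.       1.    ]]
top dish_0 0.71 [ 0.4107 -0.2434  0.014 ] [330. 230.]
top dish_0 0.68 [ 0.4973 -0.2529  0.0152] [332. 209.]
top dish_0 0.62 [ 0.5614 -0.3811  0.0134] [362. 194.]
top dish_0 0.62 [ 0.6431 -0.2309  0.0125] [326. 174.]
top dish_0 0.56 [ 0.4703 -0.3615  0.0157] [358. 216.]
top dish_0 0.54 [ 0.3615 -0.1301  0.016 ] [302. 242.]
top platform 0.89 [0.5024 0.0729 0.0663] [253. 205.]
top window 0.88 [0.5001 0.0744 0.0621] [253. 206.]
top stand 0.84 [0.4702 0.3516 0.0471] [184. 212.]
top pin_key 0.
[... 544 characters left out ...]
552  -0.3848  0.0135] [376. 278.]
scene dish_0 0.62 [ 0.4901 -0.2596  0.0128] [326. 264.]
scene dish_0 0.61 [ 0.6354 -0.2372  0.0143] [351. 232.]
scene dish_0 0.59 [ 0.4648 -0.3662  0.011 ] [351. 294.]
scene platform 0.91 [0.4803 0.0501 0.064 ] [247. 196.]
scene window 0.68 [ 0.4889 -0.258   0.0161] [325. 264.]
scene window 0.58 [0.4757 0.0491 0.0644] [246. 197.]
scene stand 0.56 [0.4561 0.3382 0.0361] [184. 161.]
scene stand 0.48 [ 0.7611 -0.1626  0.0688] [359. 186.]
scene beaker 0.88 [ 0.7612 -0.1623  0.0705] [359. 186.]
scene beaker 0.23 [0.4581 0.3405 0.031 ] [185. 162.]
scene amber_bottle 0.75 [0.7095 0.2458 0.0473] [257. 140.]
scene sample_bottle 0.98 [0.334  0.4591 0.0612] [133. 155.]
```

View pics/top0.png

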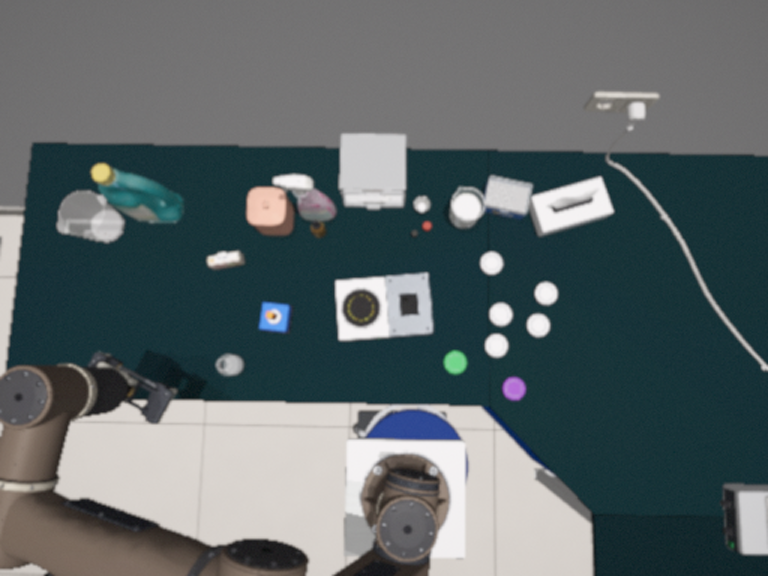

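View pics/scene0.png

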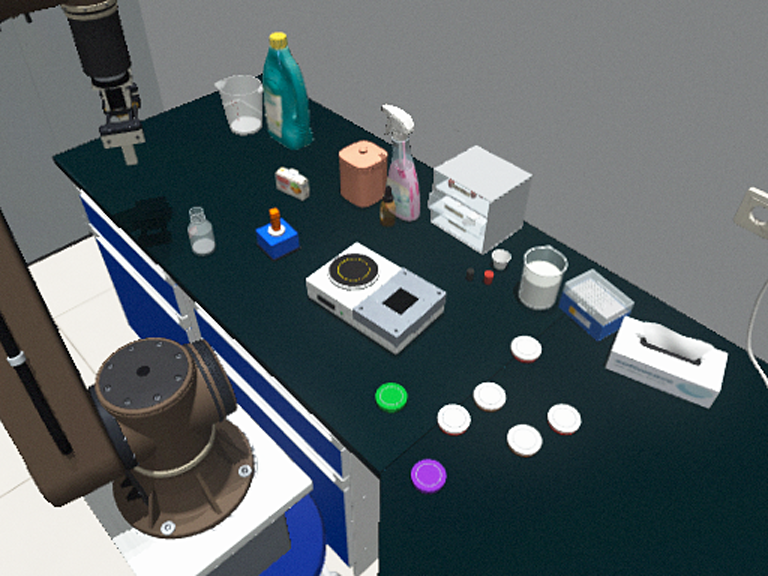

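The top view shows five white-lidded dishes at about (327,175), (364,195), (333,209), (359,217) and (331,230) in original pixels. The look-alikes, both rejected, are green (303,242) and purple (342,258). The blue stand with the key is at (183,211) and the shaker at (255,204).

```bash
cat >> h.py <<'E'
def blobs(f,mask,amin,amax):
    n,_,s,c=cv2.connectedComponentsWithStats(mask.astype(np.uint8))
    return [(c[i],s[i]) for i in range(1,n) if amin<=s[i][4]<=amax]
def fitdisc(f,xy,z,r=0.030,rim=(0.2,)):
    # weight-centroid of white lid around a seed, compared with the model's projected disc
    g=f["color"].astype(float); V=g.min(2)
    xy=np.array(xy,float)
    a=np.linspace(0,2*np.pi,60,endpoint=False)
    for _ in range(3):
        C=np.r_[xy,z]
        poly=pix(f,np.c_[C[0]+r*1.3*np.cos(a),C[1]+r*1.3*np.sin(a),0*a+z])
        m=np.zeros(V.shape,np.uint8); cv2.fillPoly(m,[np.round(poly).astype(np.int32)],1)
        W=np.clip((V-90)/100,0,1)*m
        yy,xx=np.mgrid[:V.shape[0],:V.shape[1]]
        u=np.array([(W*xx).sum(),(W*yy).sum()])/W.sum()
        xy=ray(f,u,z)[0][:2]
    return xy,W.sum()
def dishes(show=True):
    T=arm.grab_frame("top");S=arm.grab_frame("scene");out=[]
    for d in arm.recognise("dish_0",S)+arm.recognise("dish_0",T):
        f=S if d["shot"]==S["shot"] else T if "shot" in d else None
    return T,S
E
python3 - <<'E'
from h import *
np.set_printoptions(precision=4,suppress=True)
T=arm.grab_frame("top");S=arm.grab_frame("scene")
for xy in[(.41,-.245),(.494,-.256),(.557,-.383),(.639,-.234),(.467,-.364)]:
    print(xy,*fitdisc(T,xy,.014),*fitdisc(S,xy,.011))
print(T["color"].shape)
# shaker
for f,n in((T,"top"),(S,"scene")):
    c=f["color"].astype(int)
    hsv=cv2.cvtColor(f["color"],cv2.COLOR_RGB2HSV)
    p=pix(f,[.49,.06,.07])[0]; yy,xx=np.mgrid[:384,:512]
    near=np.hypot(xx-p[0],yy-p[1])<80
    for nm,m,z in(("dark",(c.max(2)<70)&near,.07),("yellow",(hsv[:,:,0]>18)&(hsv[:,:,0]<35)&(hsv[:,:,1]>110)&(hsv[:,:,2]>60)&near,.07),("blue",(hsv[:,:,0]>100)&(hsv[:,:,0]<125)&(hsv[:,:,1]>150)&(hsv[:,:,2]>120),.045)):
        for ce,s in blobs(f,m,40,6000) if nm!="yellow" else [((xx[m].mean(),yy[m].mean()),[xx[m].min(),yy[m].min(),np.ptp(xx[m]),np.ptp(yy[m]),m.sum()])]:
            print(n,nm,np.round(ce,1),s,ray(f,ce,z)[0],ray(f,ce,.06)[0])
save(S,"pics/c1.png",(190,90,320,240),4)
i=cv2.imread("pics/c1.png")
E
python3 - <<'E'
E
```

```text
(0.41, -0.245) [ 0.4115 -0.2467] 195.24 [ 0.408  -0.2443] 335.05
(0.494, -0.256) [ 0.4974 -0.2593] 191.52000000000004 [ 0.4939 -0.257 ] 310.56
(0.557, -0.383) [ 0.558 -0.386] 188.36 [ 0.554 -0.384] 328.91
(0.639, -0.234) [ 0.6408 -0.2348] 185.45999999999998 [ 0.6378 -0.2327] 260.17
(0.467, -0.364) [ 0.469  -0.3624] 192.62 [ 0.4654 -0.3605] 366.13999999999993
(384, 512, 3)
top dark [240.7 204.5] [230 195  22  22 232] [0.5035 0.1218 0.07  ] [0.5046 0.1224 0.06  ]
top dark [272.4 202.6] [268 197  10  12 116] [ 0.5137 -0.0047  0.07  ] [ 0.5148 -0.005   0.06  ]
top yellow [220.1 205.8] [np.int64(179), np.int64(156), np.int64(69), np.int64(56), np.int64(17)] [0.4968 0.2036 0.07  ] [0.4978 0.2048 0.06  ]
top blue [182.8 210.8] [172 201  22  21 218] [0.4761 0.3571 0.045 ] [0.4748 0.3538 0.06  ]
top blue [275.2 284. ] [246 274  59  18 754] [ 0.1943 -0.0211  0.045 ] [ 0.1959 -0.0206  0.06  ]
scene dark [235.5 179.5] [220 170  32  20 433] [0.4986 0.124  0.07  ] [0.5056 0.1322 0.06  ]
scene dark [266.7 200.3] [256 192  23  17 210] [ 0.5056 -0.0078  0.07  ] [ 0.5127 -0.0011  0.06  ]
scene yellow [239.3 169.6] [np.int64(225), np.int64(135), np.int64(34), np.int64(52), np.int64(92)] [0.5388 0.1505 0.07  ] [0.5463 0.1589 0.06  ]
scene blue [186.2 158.4] [170 145  29  27 306] [0.4646 0.3377 0.045 ] [0.4549 0.3224 0.06  ]
scene blue [200.1 360.9] [ 173  330   42   54 1219] [ 0.057  -0.2468  0.045 ] [ 0.0537 -0.2529  0.06  ]
```

View pics/c1.png

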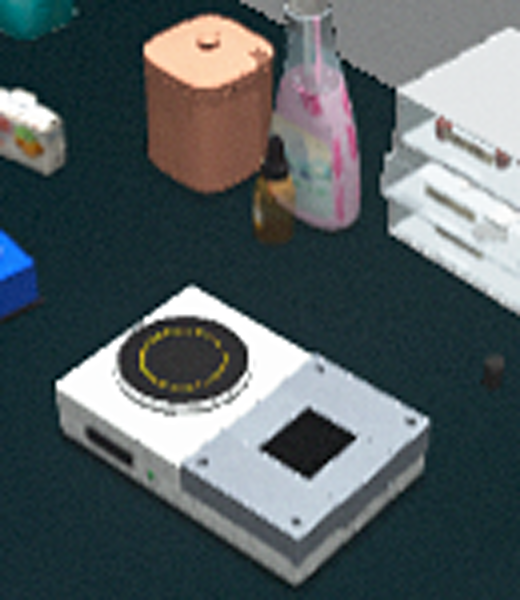

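Platform ≈ (0.501, 0.123), window ≈ (0.5135, -0.003), and the shaker yaw is about 0.097 rad. The crop shows the shaker's disc at the platform and the window plate clearly. I'll keep yaw 0, which leaves all the dishes enough finger room.

Emit:
servo_tool([
  [-1, 0, 0, 0, 0, 0, -6.4],
  [-1, 0, 0, 0, 0, 0, -6.4],
  [-1, 0, 0, 0, 0, 0, -6.4],
  [-1, 0, 0, 0, 0, 0, -6.3],
  [-1, 16, 38, 0, 0, 0, 0],
  [-1, 16, 38, 0, 0, 0, 0],
  [-1, 16, 38, 0, 0, 0, 0],
  [-1, 16, 38, 0, 0, 0, 0],
  [-1, 16, 38, 0, 0, 0, 0],
  [-1, 16, 38, 0, 0, 0, 0],
  [-1, 16, 38, 0, 0, 0, 0],
  [-1, 16, 38, 0, 0, 0, 0],
  [-1, 16, 38, 0, 0, 0, 0],
  [-1, 16, 38, 0, 0, 0, 0],
  [-1, 16, 38, 0, 0, 0, 0],
  [-1, 16, 38, 0, 0, 0, 0],
  [-1, 16, 38, 0, 0, 0, 0],
  [-1, 16, 38, 0, 0, 0, 0],
  [-1, 16, 38, 0, 0, 0, 0],
  [-1, 16, 38, 0, 0, 0, 0],
])

```text
t: 2.77
eef_pos: [0.5471, -0.0006, 0.227]
ee_rot: [-3.141, -0.001, 0.0]
force: [0.9, 1.4, -0.1]
width: 0.0878
gripper_force: 0.0
```

Emit:
servo_tool([
  [-1, 13, 33, 0, 0, 0, 0],
  [-1, 13, 33, 0, 0, 0, 0],
  [-1, 13, 33, 0, 0, 0, 0],
  [-1, 13, 33, 0, 0, 0, 0],
  [-1, 13, 33, 0, 0, 0, 0],
  [-1, 13, 33, 0, 0, 0, 0],
  [-1, 14, 35, 0, 0, 0, 0],
  [-1, 0, 0, 40, 0, 0, 0],
  [-1, 0, 0, 40, 0, 0, 0],
  [-1, 0, 0, 40, 0, 0, 0],
  [-1, 0, 0, 30, 0, 0, 0],
  [-1, 0, 0, 0, 0, 0, 0],
])

```text
t: 3.77
eef_pos: [0.634, -0.2309, 0.0692]
ee_rot: [-3.139, 0.011, -0.001]
force: [-0.2, -0.2, -1.1]
width: 0.0875
gripper_force: 0.0
```

```bash
python3 - <<'E'
from h import *
s=st();print(s["eef_pos"],s["q"])
S=arm.grab_frame("scene");save(S,"pics/c2.png",(290,190,410,310),5)
E
```

```text
[ 0.63401454 -0.23092942  0.06916671] [-0.06208375  0.49083423 -0.16269234 -0.00215299 -0.92857174  1.63277081]
```

View pics/c2.png

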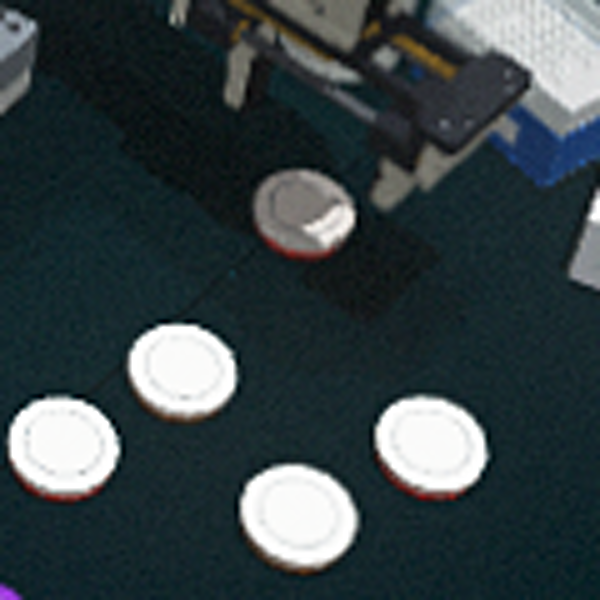

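The crop shows the target dish at about (300,212), with a red base and white lid, between the open fingers. The other four are white over red or amber, so the choice is confirmed.

Emit:
servo_tool([
  [-1, 3, 3, 30, 0, 0, 0],
  [-1, 2, 0, 30, 0, 0, 0],
  [-1, 0, 0, 5, 0, 0, 0],
  [-1, 0, 0, 0, 0, 0, 0],
  [0.5, 0, 0, 0, 0, 0, 0],
  [1, 0, 0, 0, 0, 0, 0],
  [1, 0, 0, 0, 0, 0, 0],
  [1, 0, 0, 0, 0, 0, 0],
  [1, 0, 0, 0, 0, 0, 0],
  [1, 0, 0, 0, 0, 0, 0],
  [1, 0, 0, 0, 0, 0, 0],
], squeeze=15)

```text
t: 4.73
eef_pos: [0.6443, -0.2347, 0.0127]
ee_rot: [3.141, -0.001, 0.001]
force: [-1.2, 1.3, 7.1]
width: 0.0579
gripper_force: 15.0
```

I read the pose while the arm was still lagging, so the tip is too high and 5 mm off in x. I'll regrip.

Emit:
servo_tool([
  [-1, 0, 0, 0, 0, 0, 0],
  [-1, 0, 0, 0, 0, 0, 0],
  [-1, 0, 0, 0, 0, 0, 0],
  [-1, -5, 0, 4, 0, 0, 0],
  [-1, 0, 0, 4, 0, 0, 0],
  [-1, 0, 0, 0, 0, 0, 0],
  [1, 0, 0, 0, 0, 0, 0],
  [1, 0, 0, 0, 0, 0, 0],
  [1, 0, 0, 0, 0, 0, 0],
  [1, 0, 0, 0, 0, 0, 0],
  [1, 0, 0, 0, 0, 0, 0],
  [1, 0, 0, 0, 0, 0, 0],
  [1, 0, 0, 0, 0, 0, 0],
], squeeze=20)

```text
t: 5.82
eef_pos: [0.6388, -0.2346, 0.0037]
ee_rot: [3.142, -0.0, 0.0]
force: [0.4, -0.3, 0.1]
width: 0.0596
gripper_force: 20.0
```

Emit:
servo_tool([
  [1, 0, 0, -20, 0, 0, 0],
  [1, 0, 0, -40, 0, 0, 0],
  [1, 0, 0, -40, 0, 0, 0],
  [1, 0, 0, -20, 0, 0, 0],
  [1, -13.8, -35.8, 0, 0, 0, 0],
  [1, -13.8, -35.8, 0, 0, 0, 0],
  [1, -13.8, -35.8, 0, 0, 0, 0],
  [1, -13.8, -35.8, 0, 0, 0, 0],
  [1, -13.8, -35.8, 0, 0, 0, 0],
  [1, -13.8, -35.8, 0, 0, 0, 0],
  [1, -13.8, -35.8, 0, 0, 0, 0],
  [1, -13.8, -35.8, 0, 0, 0, 0],
  [1, -13.8, -35.8, 0, 0, 0, 0],
  [1, -13.8, -35.8, 0, 0, 0, 0],
  [1, 0, 0, 0, 0, 0, 0],
  [1, 0, 0, 20, 0, 0, 0],
  [1, 0, 0, 15, 0, 0, 0],
  [1, 0, 0, 0, 0, 0, 0],
  [1, 0, 0, 0, 0, 0, 0],
])

```text
t: 7.4
eef_pos: [0.5001, 0.123, 0.0883]
ee_rot: [3.14, 0.001, 0.0]
force: [0.3, -0.1, -0.2]
width: 0.0593
gripper_force: 20.0
```

```bash
python3 - <<'E'
from h import *
s=st();print(s["eef_pos"],s["width"],s["force"])
S=arm.grab_frame("scene");save(S,"pics/c3.png",(190,130,300,230),5)
for xy in[(.4098,-.2455),(.4957,-.258),(.556,-.385),(.4672,-.3615)]: print(fitdisc(S,xy,.011))
E
```

```text
[0.50014351 0.12301815 0.08827168] 0.059299674072564125 [ 0.27527649 -0.13560953 -0.18498811]
(array([ 0.40803325, -0.2442923 ]), np.float64(335.08))
(array([ 0.49396198, -0.25698985]), np.float64(310.25))
(array([ 0.55397566, -0.38396644]), np.float64(328.33))
(array([ 0.46544961, -0.36051222]), np.float64(365.66999999999996))
```

View pics/c3.png

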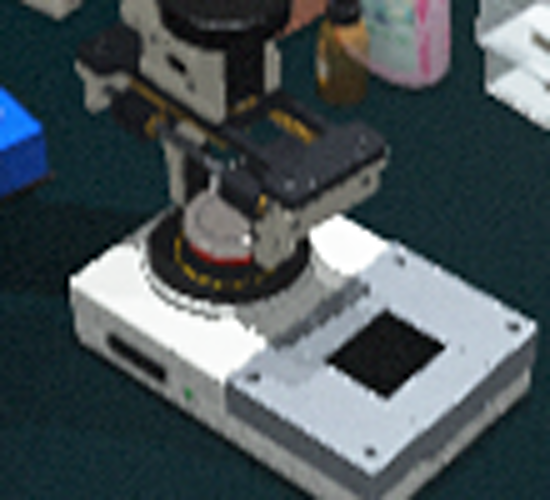

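The crop shows the dish held level over the ring, and the other dishes haven't moved. I'll lower it, release, and go on to dish A.

Emit:
servo_tool([
  [1, 1, 0, 8, 0, 0, 0],
  [1, 0, 0, 5, 0, 0, 0],
  [1, 0, 0, 1.5, 0, 0, 0],
  [1, 0, 0, 0, 0, 0, 0],
  [-1, 0, 0, 0, 0, 0, 0],
  [-1, 0, 0, 0, 0, 0, 0],
  [-1, 0, 0, 0, 0, 0, 0],
  [-1, 0, 0, 0, 0, 0, 0],
  [-1, 0, 0, -40, 0, 0, 0],
  [-1, 0, 0, -30, 0, 0, 0],
  [-1, -9, 37, 0, 0, 0, 0],
  [-1, -9, 37, 0, 0, 0, 0],
  [-1, -9, 37, 0, 0, 0, 0],
  [-1, -9, 37, 0, 0, 0, 0],
  [-1, -9, 37, 0, 0, 0, 0],
  [-1, -9, 37, 0, 0, 0, 0],
  [-1, -9, 37, 0, 0, 0, 0],
  [-1, -9, 37, 0, 0, 0, 0],
  [-1, -9, 37, 0, 0, 0, 0],
  [-1, -9, 37, 0, 0, 0, 0],
])

```text
t: 9.12
eef_pos: [0.411, -0.2483, 0.1445]
ee_rot: [3.141, -0.001, 0.001]
force: [0.4, 0.5, -0.2]
width: 0.0873
gripper_force: 0.0
```

Emit:
servo_tool([
  [-1, 0, 0, 0, 0, 0, 0],
  [-1, 0, 0, 0, 0, 0, 0],
  [-1, 0, 0, 0, 0, 0, 0],
])

```text
t: 9.37
eef_pos: [0.4114, -0.2469, 0.144]
ee_rot: [-3.141, 0.0, -0.001]
force: [0.9, 0.5, 0.5]
width: 0.0878
gripper_force: 0.0
```

```bash
python3 - <<'E'
from h import *
s=st();print(s["eef_pos"],s["width"],s["force"])
T=arm.grab_frame("top");S=arm.grab_frame("scene");
save(S,"pics/c4.png",(190,140,300,230),5)
for xy in[(.4957,-.258),(.556,-.385),(.4672,-.3615)]: print(fitdisc(S,xy,.011))
print(fitdisc(S,(.501,.123),.081,.03),fitdisc(T,(.501,.123),.084,.027))
E
```

```text
[ 0.41142266 -0.24688351  0.1440147 ] 0.08779021550757585 [0.87601062 0.48900081 0.4836449 ]
(array([ 0.4906104, -0.260823 ]), np.float64(240.96))
(array([ 0.55396281, -0.38398747]), np.float64(329.88))
(array([ 0.46546166, -0.36055349]), np.float64(365.96))
(array([0.50351705, 0.12567113]), np.float64(236.8)) (array([0.50344271, 0.12033718]), np.float64(210.85))
```

View pics/c4.png

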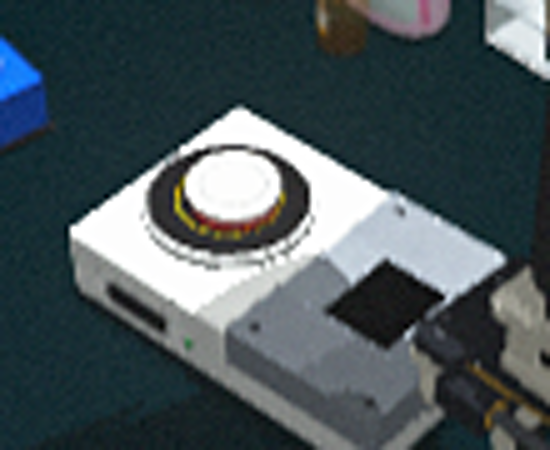

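The crop shows the first dish lying flat inside the yellow ring, with its lid centre at (233,185) and the black disc's centre at (229,200). I'll compute the offset more exactly while picking A.

```bash
python3 - <<'E'
from h import *
np.set_printoptions(precision=4,suppress=True)
S=arm.grab_frame("scene");T=arm.grab_frame("top")
print(ray(S,(235.8,180),.07),ray(S,(236.6,177),.084))
# ellipse fits of black disc outer edge (excl. anything): convex hull of dark pixels
for f,z in((S,.07),(T,.07)):
    c=f["color"].max(2); m=(c<75).astype(np.uint8)
    p=pix(f,[.501,.123,.07])[0]
    n,l,s,ce=cv2.connectedComponentsWithStats(m)
    best=[i for i in range(1,n) if 60<s[i][4]<900 and np.hypot(*(ce[i]-p))<15]
    for i in best:
        ys,xs=np.nonzero(l==i); h=cv2.convexHull(np.c_[xs,ys].astype(np.float32)); e=cv2.fitEllipse(h)
        print(s[i],e,ray(f,e[0],z))
for f in(S,T):
    g=f["color"].min(2);print(pix(f,[.501,.123,.084]),pix(f,[.501,.123,.07]))
E
```

```text
[[0.4979 0.1219 0.07  ]] [[0.499  0.1189 0.084 ]]
[220 170  32  21 211] ((235.38436889648438, 179.45150756835938), (20.917633056640625, 31.616561889648438), 87.90579986572266) [[0.4986 0.1246 0.07  ]]
[230 194  22  23  92] ((240.46133422851562, 204.97108459472656), (22.018014907836914, 22.374013900756836), 83.08138275146484) [[0.5017 0.1226 0.07  ]]
[[236.2029 176.0628]] [[236.2996 179.3522]]
[[240.1542 204.778 ]] [[240.3618 205.1497]]
```

Emit:
servo_tool([
  [-1, -1, 0, 40, 0, 0, 0],
  [-1, 0, 0, 40, 0, 0, 0],
  [-1, 0, -1, 40, 0, 0, 0],
  [-1, 0, 0, 20, 0, 0, 0],
  [-1, 0, 0, 0, 0, 0, 0],
  [-1, 0, 0, 0, 0, 0, 0],
  [1, 0, 0, 0, 0, 0, 0],
  [1, 0, 0, 0, 0, 0, 0],
  [1, 0, 0, 0, 0, 0, 0],
  [1, 0, 0, 0, 0, 0, 0],
  [1, 0, 0, 0, 0, 0, 0],
  [1, 0, 0, 0, 0, 0, 0],
  [1, 0, 0, 0, 0, 0, 0],
])

```text
t: 10.65
eef_pos: [0.4109, -0.2457, 0.0044]
ee_rot: [3.142, -0.001, 0.0]
force: [-0.6, 1.6, 4.5]
width: 0.0597
gripper_force: 20.0
```

Emit:
servo_tool([
  [1, 0, 0, -20, 0, 0, 0],
  [1, 0, 0, -40, 0, 0, 0],
  [1, 0, 0, -40, 0, 0, 0],
  [1, 0, 0, -40, 0, 0, 0],
  [1, 9, -37, 0, 0, 0, 0],
  [1, 9, -37, 0, 0, 0, 0],
  [1, 9, -37, 0, 0, 0, 0],
  [1, 9, -37, 0, 0, 0, 0],
  [1, 9, -37, 0, 0, 0, 0],
  [1, 9, -37, 0, 0, 0, 0],
  [1, 9, -37, 0, 0, 0, 0],
  [1, 9, -37, 0, 0, 0, 0],
  [1, 9, -37, 0, 0, 0, 0],
  [1, 9, -36, 0, 0, 0, 0],
  [1, 0, 0, 0, 0, 0, 0],
  [1, 0, 0, 20, 0, 0, 0],
  [1, 0, 0, 20, 0, 0, 0],
  [1, 0, 0, 6, 0, 0, 0],
  [1, 0, 0, 0, 0, 0, 0],
  [1, 0, 0, 0, 0, 0, 0],
])

```text
t: 12.32
eef_pos: [0.5007, 0.1231, 0.0983]
ee_rot: [3.141, 0.0, 0.0]
force: [0.2, -0.5, -0.5]
width: 0.0592
gripper_force: 20.0
```

```bash
python3 - <<'E'
from h import *
s=st();print(s["eef_pos"],s["width"],s["force"])
S=arm.grab_frame("scene");T=arm.grab_frame("top")
for xy in[(.4957,-.258),(.556,-.385),(.4672,-.3615)]: print(fitdisc(S,xy,.011),fitdisc(T,xy,.014))
E
```

```text
[0.50068441 0.12307176 0.09832534] 0.059184449126059635 [ 0.23709729 -0.52215629 -0.4867871 ]
(array([ 0.49393492, -0.25700426]), np.float64(310.57000000000005)) (array([ 0.49738509, -0.25929348]), np.float64(191.5))
(array([ 0.55397889, -0.38396398]), np.float64(329.2)) (array([ 0.55801717, -0.38596682]), np.float64(188.32999999999998))
(array([ 0.46543696, -0.36052859]), np.float64(366.2900000000001)) (array([ 0.46902881, -0.36238357]), np.float64(192.55))
```

Emit:
servo_tool([
  [1, 0, 0, 5, 0, 0, 0],
  [1, 0, 0, 3, 0, 0, 0],
  [1, 0, 0, 1.5, 0, 0, 0],
  [1, 0, 0, 0, 0, 0, 0],
  [-1, 0, 0, 0, 0, 0, 0],
  [-1, 0, 0, 0, 0, 0, 0],
  [-1, 0, 0, 0, 0, 0, 0],
  [-1, 0, 0, 0, 0, 0, 0],
  [-1, 0, 0, -40, 0, 0, 0],
  [-1, 0, 0, -30, 0, 0, 0],
  [-1, -0.5, 38, 0, 0, 0, 0],
  [-1, -0.5, 38, 0, 0, 0, 0],
  [-1, -0.5, 38, 0, 0, 0, 0],
  [-1, -0.5, 38, 0, 0, 0, 0],
  [-1, -0.5, 38, 0, 0, 0, 0],
  [-1, -0.5, 38, 0, 0, 0, 0],
  [-1, -0.5, 38, 0, 0, 0, 0],
  [-1, -0.5, 38, 0, 0, 0, 0],
  [-1, -0.5, 38, 0, 0, 0, 0],
  [-1, -0.5, 38, 0, 0, 0, 0],
])

```text
t: 14.08
eef_pos: [0.4954, -0.2585, 0.1588]
ee_rot: [3.142, -0.0, 0.0]
force: [1.8, 0.4, -0.1]
width: 0.0875
gripper_force: 0.0
```

Emit:
servo_tool([
  [-1, 0, 0, 0, 0, 0, 0],
  [-1, 0, 0, 0, 0, 0, 0],
  [-1, 0, 0, 0, 0, 0, 0],
])

```text
t: 14.33
eef_pos: [0.4953, -0.2568, 0.1583]
ee_rot: [-3.141, 0.0, -0.001]
force: [-0.2, -0.0, -0.5]
width: 0.0877
gripper_force: 0.0
```

```bash
python3 - <<'E'
from h import *
s=st();print(s["eef_pos"],s["width"],s["force"])
T=arm.grab_frame("top");S=arm.grab_frame("scene")
for xy in[(.556,-.385),(.4672,-.3615)]: print(fitdisc(S,xy,.011))
print(fitdisc(S,(.501,.123),.095,.03),fitdisc(T,(.501,.123),.098,.027))
save(S,"pics/c5.png",(190,120,300,220),5)
E
```

```text
[ 0.49534284 -0.25680628  0.15830935] 0.08766426759706297 [-0.20552333 -0.01396475 -0.47074356]
(array([ 0.55400724, -0.38399347]), np.float64(329.33))
(array([ 0.46533952, -0.360696  ]), np.float64(362.21000000000004))
(array([0.50595165, 0.12681478]), np.float64(306.33)) (array([0.50103491, 0.12028819]), np.float64(218.17000000000002))
```

View pics/c5.png

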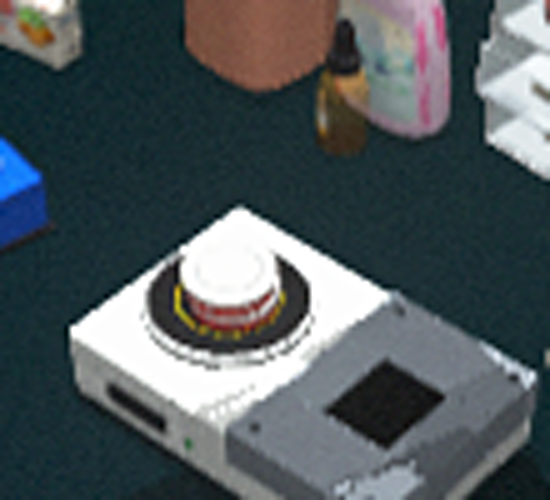

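The crop shows two dishes stacked at (230,280), aligned to about 1 mm. Next is dish B.

Emit:
servo_tool([
  [-1, 0, 1, 40, 0, 0, 0],
  [-1, 0, 0, 40, 0, 0, 0],
  [-1, 0, 0, 40, 0, 0, 0],
  [-1, 0, 0, 28, 0, 0, 0],
  [-1, 0, 0, 6, 0, 0, 0],
  [-1, 0, 0, 0, 0, 0, 0],
  [-1, 0, 0, 0, 0, 0, 0],
  [1, 0, 0, 0, 0, 0, 0],
  [1, 0, 0, 0, 0, 0, 0],
  [1, 0, 0, 0, 0, 0, 0],
  [1, 0, 0, 0, 0, 0, 0],
  [1, 0, 0, 0, 0, 0, 0],
  [1, 0, 0, 0, 0, 0, 0],
  [1, 0, 0, 0, 0, 0, 0],
])

```text
t: 15.6
eef_pos: [0.4961, -0.2578, 0.0053]
ee_rot: [3.141, -0.001, 0.0]
force: [-1.2, 1.3, 6.7]
width: 0.059
gripper_force: 20.0
```

Emit:
servo_tool([
  [1, 0, 0, -20, 0, 0, 0],
  [1, 0, 0, -40, 0, 0, 0],
  [1, 0, 0, -40, 0, 0, 0],
  [1, 0, 0, -40, 0, 0, 0],
  [1, 0, -10, -14, 0, 0, 0],
  [1, 0.5, -37, 0, 0, 0, 0],
  [1, 0.5, -37, 0, 0, 0, 0],
  [1, 0.5, -37, 0, 0, 0, 0],
  [1, 0.5, -37, 0, 0, 0, 0],
  [1, 0.5, -37, 0, 0, 0, 0],
  [1, 0.5, -37, 0, 0, 0, 0],
  [1, 0.5, -37, 0, 0, 0, 0],
  [1, 0.5, -37, 0, 0, 0, 0],
  [1, 0.5, -37, 0, 0, 0, 0],
  [1, 0.5, -37, 0, 0, 0, 0],
  [1, 0, 0, 0, 0, 0, 0],
  [1, 0, 0, 20, 0, 0, 0],
  [1, 0, 0, 20, 0, 0, 0],
  [1, 0, 0, 6, 0, 0, 0],
  [1, 0, 0, 0, 0, 0, 0],
])

```text
t: 17.27
eef_pos: [0.4993, 0.1215, 0.1109]
ee_rot: [3.14, 0.003, -0.0]
force: [0.0, -0.5, -0.6]
width: 0.0592
gripper_force: 20.0
```

Emit:
servo_tool([
  [1, 0, 0, 0, 0, 0, 0],
  [1, 0, 0, 0, 0, 0, 0],
])

```text
t: 17.43
eef_pos: [0.5013, 0.1224, 0.1136]
ee_rot: [-3.141, -0.001, 0.0]
force: [-0.1, 0.1, -0.1]
width: 0.0595
gripper_force: 20.0
```

```bash
python3 - <<'E'
from h import *
s=st();print(s["eef_pos"],s["width"],s["force"])
S=arm.grab_frame("scene");T=arm.grab_frame("top")
for xy in[(.556,-.385),(.4672,-.3615)]: print(fitdisc(S,xy,.011),fitdisc(T,xy,.014))
E
```

```text
[0.50125644 0.12241297 0.11355468] 0.05953167721087412 [-0.14025574  0.12570451 -0.05181417]
(array([ 0.55396218, -0.38400114]), np.float64(330.01)) (array([ 0.55801658, -0.38596354]), np.float64(188.37))
(array([ 0.46542155, -0.36054818]), np.float64(366.82000000000005)) (array([ 0.46902909, -0.36239345]), np.float64(192.66000000000003))
```

Emit:
servo_tool([
  [1, 0, -0.5, 5, 0, 0, 0],
  [1, 0, 0, 3, 0, 0, 0],
  [1, 0, 0, 2, 0, 0, 0],
  [1, 0, 0, 0, 0, 0, 0],
  [-1, 0, 0, 0, 0, 0, 0],
  [-1, 0, 0, 0, 0, 0, 0],
  [-1, 0, 0, 0, 0, 0, 0],
  [-1, 0, 0, 0, 0, 0, 0],
  [-1, 0, 0, -40, 0, 0, 0],
  [-1, 0, 0, -30, 0, 0, 0],
])

```text
t: 18.37
eef_pos: [0.5, 0.1222, 0.1729]
ee_rot: [3.139, 0.003, 0.0]
force: [1.0, -0.1, 1.6]
width: 0.0866
gripper_force: 0.0
```

Emit:
servo_tool([
  [-1, -3, 37, 0, 0, 0, 0],
  [-1, -3, 37, 0, 0, 0, 0],
  [-1, -3, 37, 0, 0, 0, 0],
  [-1, -3, 37, 0, 0, 0, 0],
  [-1, -3, 37, 0, 0, 0, 0],
  [-1, -3, 37, 0, 0, 0, 0],
  [-1, -3, 37, 0, 0, 0, 0],
  [-1, -3, 37, 0, 0, 0, 0],
  [-1, -3, 37, 0, 0, 0, 0],
  [-1, -3, 37, 0, 0, 0, 0],
  [-1, -3, 37, 0, 0, 0, 0],
  [-1, -1, 38, 0, 0, 0, 0],
  [-1, 0, 39, 0, 0, 0, 0],
  [-1, 0, 0, 0, 0, 0, 0],
  [-1, 0, 0, 0, 0, 0, 0],
  [-1, 0, 0, 0, 0, 0, 0],
])

```text
t: 19.7
eef_pos: [0.4662, -0.3612, 0.1719]
ee_rot: [-3.141, 0.001, -0.001]
force: [-0.6, -0.8, 0.4]
width: 0.0878
gripper_force: 0.0
```

```bash
python3 - <<'E'
from h import *
s=st();print(s["eef_pos"],s["width"],s["force"])
T=arm.grab_frame("top");S=arm.grab_frame("scene")
for xy in[(.556,-.385)]: print(fitdisc(S,xy,.011))
print(fitdisc(S,(.501,.123),.109,.03),fitdisc(T,(.501,.123),.112,.027))
save(S,"pics/c6.png",(190,120,300,220),5)
E
```

```text
[ 0.46618663 -0.3611954   0.17190992] 0.0878365442509829 [-0.57134183 -0.83390795  0.36141647]
(array([ 0.55377416, -0.38418066]), np.float64(324.8))
(array([0.5031916 , 0.12194278]), np.float64(271.83)) (array([0.50109599, 0.11997329]), np.float64(222.81))
```

View pics/c6.png

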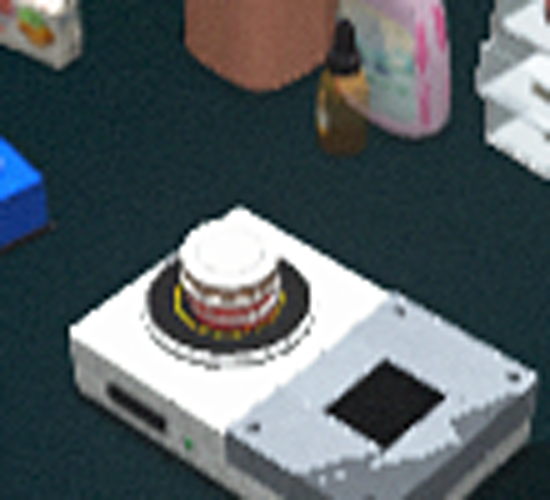

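The crop shows three dishes stacked neatly. Next is dish E.

Emit:
servo_tool([
  [-1, 1, 0, 40, 0, 0, 0],
  [-1, 0, 0, 40, 0, 0, 0],
  [-1, 0, 0, 40, 0, 0, 0],
  [-1, 0, 0, 38, 0, 0, 0],
  [-1, 0, 0, 10, 0, 0, 0],
  [-1, 0, 0, 0, 0, 0, 0],
  [-1, 0, 0, 0, 0, 0, 0],
  [1, 0, 0, 0, 0, 0, 0],
  [1, 0, 0, 0, 0, 0, 0],
  [1, 0, 0, 0, 0, 0, 0],
  [1, 0, 0, 0, 0, 0, 0],
  [1, 0, 0, 0, 0, 0, 0],
  [1, 0, 0, 0, 0, 0, 0],
  [1, 0, 0, 0, 0, 0, 0],
])

```text
t: 20.97
eef_pos: [0.4679, -0.3613, 0.0051]
ee_rot: [3.141, -0.001, 0.0]
force: [-0.5, 2.7, 5.4]
width: 0.0593
gripper_force: 20.0
```

Emit:
servo_tool([
  [1, 0, 0, -20, 0, 0, 0],
  [1, 0, 0, -40, 0, 0, 0],
  [1, 0, 0, -40, 0, 0, 0],
  [1, 0, 0, -40, 0, 0, 0],
  [1, 0, -10, -28, 0, 0, 0],
  [1, 0, 0, 0, 0, 0, 0],
])

```text
t: 21.47
eef_pos: [0.4705, -0.3522, 0.1796]
ee_rot: [3.137, -0.009, 0.001]
force: [0.1, -0.1, -0.6]
width: 0.0596
gripper_force: 20.0
```

Emit:
servo_tool([
  [1, 3, -37, 0, 0, 0, 0],
  [1, 3, -37, 0, 0, 0, 0],
  [1, 3, -37, 0, 0, 0, 0],
  [1, 3, -37, 0, 0, 0, 0],
  [1, 3, -37, 0, 0, 0, 0],
  [1, 3, -37, 0, 0, 0, 0],
  [1, 3, -37, 0, 0, 0, 0],
  [1, 3, -37, 0, 0, 0, 0],
  [1, 3, -37, 0, 0, 0, 0],
  [1, 3, -37, 0, 0, 0, 0],
  [1, 3, -37, 0, 0, 0, 0],
  [1, 0, -37, 0, 0, 0, 0],
  [1, 0, -30, 0, 0, 0, 0],
  [1, 0, 0, 0, 0, 0, 0],
  [1, 0, 0, 20, 0, 0, 0],
  [1, 0, 0, 20, 0, 0, 0],
  [1, 0, 0, 6, 0, 0, 0],
  [1, 0, 0, 0, 0, 0, 0],
  [1, 0, 0, 0, 0, 0, 0],
  [1, 0, 0, 0, 0, 0, 0],
])

```text
t: 23.13
eef_pos: [0.5013, 0.1228, 0.1275]
ee_rot: [-3.141, -0.001, 0.0]
force: [-0.5, -0.1, -0.1]
width: 0.0594
gripper_force: 20.0
```

```bash
python3 - <<'E'
from h import *
s=st();print(s["eef_pos"],s["width"],s["force"])
S=arm.grab_frame("scene");T=arm.grab_frame("top")
for xy in[(.556,-.385)]: print(fitdisc(S,xy,.011),fitdisc(T,xy,.014))
E
```

```text
[0.50126261 0.12283952 0.1275451 ] 0.05938018880185604 [-0.54964059 -0.14910898 -0.14145199]
(array([ 0.55397376, -0.38400157]), np.float64(330.5)) (array([ 0.55802252, -0.38596971]), np.float64(188.38))
```

Emit:
servo_tool([
  [1, 0, 0, 5, 0, 0, 0],
  [1, 0, 0, 3, 0, 0, 0],
  [1, 0, 0, 2, 0, 0, 0],
  [1, 0, 0, 0, 0, 0, 0],
  [-1, 0, 0, 0, 0, 0, 0],
  [-1, 0, 0, 0, 0, 0, 0],
  [-1, 0, 0, 0, 0, 0, 0],
  [-1, 0, 0, 0, 0, 0, 0],
  [-1, 0, 0, -40, 0, 0, 0],
  [-1, 0, 0, -30, 0, 0, 0],
])

```text
t: 24.07
eef_pos: [0.5, 0.1223, 0.1869]
ee_rot: [3.139, 0.002, 0.0]
force: [1.9, 0.8, 1.3]
width: 0.0869
gripper_force: 0.0
```

Emit:
servo_tool([
  [-1, 4, 36, 0, 0, 0, 0],
  [-1, 4, 36, 0, 0, 0, 0],
  [-1, 4, 36, 0, 0, 0, 0],
  [-1, 4, 36, 0, 0, 0, 0],
  [-1, 4, 36, 0, 0, 0, 0],
  [-1, 4, 36, 0, 0, 0, 0],
  [-1, 4, 36, 0, 0, 0, 0],
  [-1, 4, 36, 0, 0, 0, 0],
  [-1, 4, 36, 0, 0, 0, 0],
  [-1, 4, 36, 0, 0, 0, 0],
  [-1, 4, 37, 0, 0, 0, 0],
  [-1, 4, 37, 0, 0, 0, 0],
  [-1, 4, 37, 0, 0, 0, 0],
  [-1, 3, 37, 0, 0, 0, 0],
  [-1, 0, 0, 0, 0, 0, 0],
  [-1, 0, 0, 0, 0, 0, 0],
  [-1, 0, 0, 0, 0, 0, 0],
])

```text
t: 25.48
eef_pos: [0.5553, -0.3852, 0.1858]
ee_rot: [-3.141, 0.001, -0.001]
force: [0.5, -0.3, 1.1]
width: 0.0876
gripper_force: 0.0
```

```bash
python3 - <<'E'
from h import *
s=st();print(s["eef_pos"],s["width"],s["force"])
T=arm.grab_frame("top");S=arm.grab_frame("scene")
print(fitdisc(S,(.501,.123),.123,.03),fitdisc(T,(.501,.123),.126,.027))
a=cv2.resize(S["color"][120:220,190:300,::-1],None,fx=4,fy=4,interpolation=2)
b=cv2.resize(T["color"][190:235,165:215,::-1],None,fx=7,fy=7,interpolation=2)[:a.shape[0]]
c=np.zeros((a.shape[0],a.shape[1]+b.shape[1],3),np.uint8);c[:,:a.shape[1]]=a;c[:b.shape[0],a.shape[1]:]=b
cv2.imwrite("pics/c7.png",c)
E
```

```text
[ 0.55527343 -0.38516974  0.18580939] 0.08756727515697496 [ 0.54156335 -0.28007413  1.06895646]
(array([0.49983073, 0.11958792]), np.float64(258.01)) (array([0.50096283, 0.11983839]), np.float64(227.46))
```

View pics/c7.png

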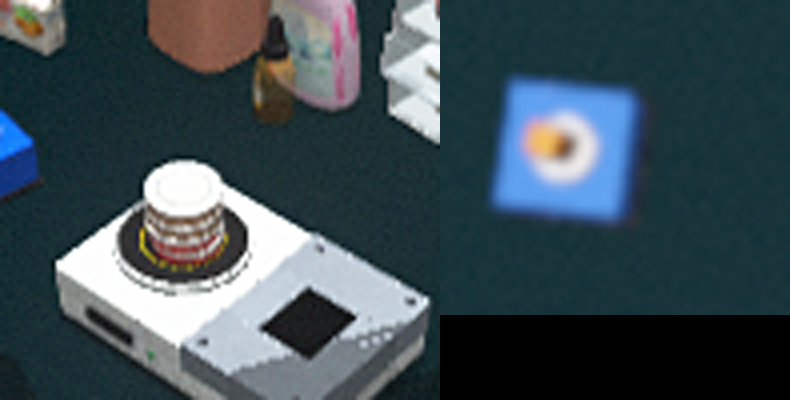

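The left crop shows four dishes stacked neatly. The right one shows the stand, rotated by a few degrees, with the orange handle in its centre. Next is the last dish, C.

Emit:
servo_tool([
  [-1, 0.5, 0, 40, 0, 0, 0],
  [-1, 0, 0, 40, 0, 0, 0],
  [-1, 0, 0, 40, 0, 0, 0],
  [-1, 0, 0, 40, 0, 0, 0],
  [-1, 0, 0, 22, 0, 0, 0],
  [-1, 0, 0, 0, 0, 0, 0],
  [-1, 0, 0, 0, 0, 0, 0],
  [1, 0, 0, 0, 0, 0, 0],
  [1, 0, 0, 0, 0, 0, 0],
  [1, 0, 0, 0, 0, 0, 0],
  [1, 0, 0, 0, 0, 0, 0],
  [1, 0, 0, 0, 0, 0, 0],
  [1, 0, 0, 0, 0, 0, 0],
  [1, 0, 0, 0, 0, 0, 0],
])

```text
t: 26.75
eef_pos: [0.5563, -0.3851, 0.005]
ee_rot: [3.142, -0.0, 0.0]
force: [-0.1, 1.9, 3.5]
width: 0.0593
gripper_force: 20.0
```

Emit:
servo_tool([
  [1, 0, 0, -20, 0, 0, 0],
  [1, 0, 0, -40, 0, 0, 0],
  [1, 0, 0, -40, 0, 0, 0],
  [1, 0, 0, -40, 0, 0, 0],
  [1, 0, -10, -40, 0, 0, 0],
  [1, 0, 0, 0, 0, 0, 0],
  [1, 0, 0, 0, 0, 0, 0],
])

```text
t: 27.33
eef_pos: [0.5577, -0.3755, 0.1882]
ee_rot: [3.139, -0.006, 0.001]
force: [-0.0, -0.3, -1.7]
width: 0.0592
gripper_force: 20.0
```

Emit:
servo_tool([
  [1, -4, -36, 0, 0, 0, 0],
  [1, -4, -36, 0, 0, 0, 0],
  [1, -4, -36, 0, 0, 0, 0],
  [1, -4, -36, 0, 0, 0, 0],
  [1, -4, -36, 0, 0, 0, 0],
  [1, -4, -36, 0, 0, 0, 0],
  [1, -4, -36, 0, 0, 0, 0],
  [1, -4, -36, 0, 0, 0, 0],
  [1, -4, -36, 0, 0, 0, 0],
  [1, -4, -36, 0, 0, 0, 0],
  [1, -4, -36, 0, 0, 0, 0],
  [1, -4, -36, 0, 0, 0, 0],
  [1, -4, -36, 0, 0, 0, 0],
  [1, -3, -30, 0, 0, 0, 0],
  [1, 0, 0, 0, 0, 0, 0],
  [1, 0, 0, 20, 0, 0, 0],
  [1, 0, 0, 20, 0, 0, 0],
  [1, 0, 0, 0, 0, 0, 0],
  [1, 0, 0, 0, 0, 0, 0],
  [1, 0, 0, 0, 0, 0, 0],
])

```text
t: 29.0
eef_pos: [0.5013, 0.1225, 0.1449]
ee_rot: [3.141, 0.0, 0.0]
force: [0.9, -0.3, 0.3]
width: 0.0594
gripper_force: 20.0
```

Emit:
servo_tool([
  [1, 0, -0.5, 7, 0, 0, 0],
  [1, 0, 0, 4, 0, 0, 0],
  [1, 0, 0, 2.5, 0, 0, 0],
  [1, 0, 0, 0, 0, 0, 0],
  [-1, 0, 0, 0, 0, 0, 0],
  [-1, 0, 0, 0, 0, 0, 0],
  [-1, 0, 0, 0, 0, 0, 0],
  [-1, 0, 0, 0, 0, 0, 0],
  [-1, 0, 0, -40, 0, 0, 0],
  [-1, 0, 0, -40, 0, 0, 0],
  [-1, 0, 30, 0, 0, 0, 0],
  [-1, 0, 40, 0, 0, 0, 0],
  [-1, 0, 40, 0, 0, 0, 0],
  [-1, 0, 40, 0, 0, 0, 0],
  [-1, 0, 0, 0, 0, 0, 0],
])

```text
t: 30.25
eef_pos: [0.5002, -0.0315, 0.2112]
ee_rot: [3.141, 0.0, -0.004]
force: [-0.5, 1.3, 0.3]
width: 0.0879
gripper_force: 0.0
```

```bash
python3 - <<'E'
from h import *
from scipy.optimize import least_squares
np.set_printoptions(precision=4,suppress=True)
s=st();print(s["eef_pos"],s["width"])
T=arm.grab_frame("top");S=arm.grab_frame("scene")
print(fitdisc(S,(.501,.123),.137,.03),fitdisc(T,(.501,.123),.140,.027))
X=np.array([(508,77),(637,92),(620,220),(493,207)],float)
print(ray(T,X/7+[165-440/7,190],.045))
# stand pose: match rendered silhouette (top face+sides+key excluded) of blue mask in both cameras
def mask(f):
    h=cv2.cvtColor(f["color"],cv2.COLOR_RGB2HSV);m=((h[:,:,0]>98)&(h[:,:,0]<128)&(h[:,:,1]>110)&(h[:,:,2]>70)).astype(np.uint8)
    p=pix(f,[.475,.35,.03])[0];yy,xx=np.mgrid[:384,:512];m&=(np.hypot(xx-p[0],yy-p[1])<26).astype(np.uint8);return m
for f,n in((T,"top"),(S,"scene")):
    m=mask(f);ys,xs=np.nonzero(m);hull=cv2.convexHull(np.c_[xs,ys].astype(np.int32));obs=np.zeros((384*4,512*4),np.uint8)
    cv2.fillPoly(obs,[hull*4+2],1);obs=cv2.GaussianBlur(obs.astype(np.float32),(0,0),3)
    best=None
    def cost(p):
        x,y,a=p;c=np.array([(i,j,k) for i in(-.035,.035) for j in(-.035,.035) for k in(0,.045)])
        c[:,:2]=c[:,:2]@np.array([[np.cos(a),np.sin(a)],[-np.sin(a),np.cos(a)]])+[x,y]
        hh=cv2.convexHull(((pix(f,c)+.5)*4*16).astype(np.int32));r=np.zeros_like(obs,np.uint8);cv2.fillPoly(r,[hh],1,shift=4)
        return float(np.abs(cv2.GaussianBlur(r.astype(np.float32),(0,0),3)-obs).sum())
    from scipy.optimize import minimize
    b=min((minimize(cost,[.472,.352,a],method="Nelder-Mead",options=dict(initial_simplex=[[.472,.352,a],[.48,.352,a],[.472,.36,a],[.472,.352,a+.1]])) for a in(-.15,0,.15)),key=lambda r:r.fun)
    print(n,b.x,b.fun,obs.sum())
a=cv2.resize(S["color"][125:195,150:300,::-1],None,fx=5,fy=5,interpolation=2)
cv2.imwrite("pics/c8.png",a)
E
```

```text
[ 0.5002 -0.0315  0.2112] 0.08790308507101258
(array([0.5011, 0.1217]), np.float64(187.36999999999998)) (array([0.5079, 0.1257]), np.float64(137.43))
[[0.5156 0.3918 0.045 ]
 [0.5083 0.3165 0.045 ]
 [0.434  0.3229 0.045 ]
 [0.4401 0.3965 0.045 ]]
top [ 0.4721  0.3659 -0.1221] 1284.830078125 5381.0
scene [ 0.4764  0.3654 -0.0855] 173.0286865234375 8645.0
```

View pics/c8.png

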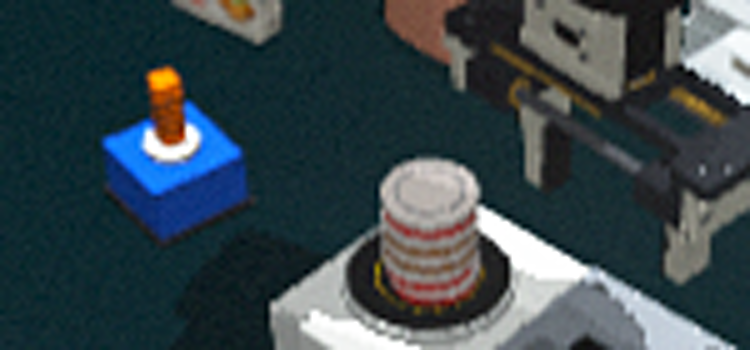

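The crop shows five dishes in one straight stack on the ring. The key stands in the blue block, with its collar at (171,142) and the handle top at (163,76). I'll refine the key's position.

```bash
python3 - <<'E'
from h import *
np.set_printoptions(precision=4,suppress=True)
S=arm.grab_frame("scene");T=arm.grab_frame("top")
o=lambda x,y:(x/5+150-.4,y/5+125-.4)
print(ray(S,[o(103,147),o(190,100),o(245,152),o(160,193)],.045),ray(S,o(171,140),.053),ray(S,o(163,76),.106))
for f,z in((S,.053),(T,.053)):
    g=f["color"].astype(int);p=pix(f,[.475,.36,.053])[0];yy,xx=np.mgrid[:384,:512];nr=np.hypot(xx-p[0],yy-p[1])<16
    m=(g.min(2)>130)&nr;print("collar",ray(f,(xx[m].mean(),yy[m].mean()),z),m.sum())
    m=(g[:,:,0]>150)&(g[:,:,2]<110)&(g[:,:,0]-g[:,:,2]>80)&nr;print("orange",m.sum(),np.c_[xx[m],yy[m]].min(0),np.c_[xx[m],yy[m]].max(0))
    q=np.array([[0,0,.045],[0,0,.106]])+[.475,.36,0];print(pix(f,q))
a=cv2.resize(T["color"][190:232,160:206,::-1],None,fx=12,fy=12,interpolation=0);cv2.imwrite("pics/c9.png",a)
E
```

```text
[[0.4388 0.3941 0.045 ]
 [0.514  0.3946 0.045 ]
 [0.5065 0.323  0.045 ]
 [0.4382 0.3283 0.045 ]] [[0.4721 0.3597 0.053 ]] [[0.4739 0.3617 0.106 ]]
collar [[0.4697 0.3546 0.053 ]] 46
orange 41 [180 139] [186 153]
[[184.6667 154.0083]
 [182.7799 139.8846]]
collar [[0.4761 0.357  0.053 ]] 91
orange 7 [179 209] [182 211]
[[182.035  211.1144]
 [178.6257 209.7209]]
```

View pics/c9.png

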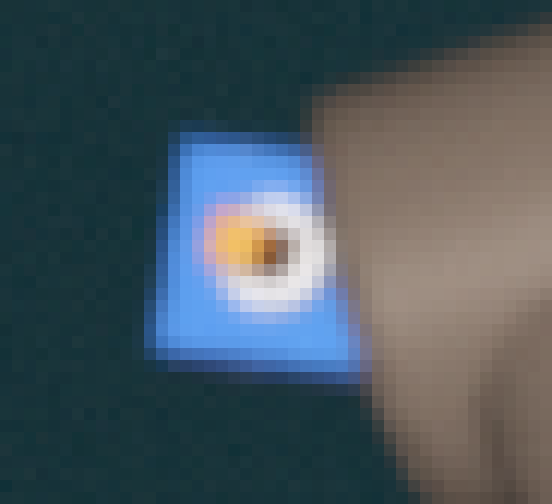

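The top view's fit was partly hidden by the arm. By the corners, the collar and the handle, the key is at about (0.4745, 0.359).

Emit:
servo_tool([
  [-1, -2.6, -39, 0, 0, 0, 0],
  [-1, -2.6, -39, 0, 0, 0, 0],
  [-1, -2.6, -39, 0, 0, 0, 0],
  [-1, -2.6, -39, 0, 0, 0, 0],
  [-1, -2.6, -39, 0, 0, 0, 0],
  [-1, -2.6, -39, 0, 0, 0, 0],
  [-1, -2.6, -39, 0, 0, 0, 0],
  [-1, -2.6, -39, 0, 0, 0, 0],
  [-1, -2.6, -39, 0, 0, 0, 0],
  [-1, -2.6, -39, 0, 0, 0, 0],
  [-1, 0, 0, 0, 0, 0, 0],
  [-1, 0, 0, 0, 0, 0, 0],
  [-1, 0, 0, 40, 0, 0, 0],
  [-1, 0, 0, 40, 0, 0, 0],
  [-1, 0, 0, 0, 0, 0, 0],
  [-1, 0, 0, 0, 0, 0, 0],
])

```text
t: 31.78
eef_pos: [0.4739, 0.3621, 0.13]
ee_rot: [3.137, 0.003, 0.001]
force: [0.8, 0.1, 0.8]
width: 0.0876
gripper_force: 0.0
```

```bash
python3 - <<'E'
from h import *
s=st();print(s["eef_pos"])
S=arm.grab_frame("scene");save(S,"pics/c10.png",(150,90,230,180),6)
E
```

```text
[0.47394818 0.36213537 0.12996784]
```

View pics/c10.png

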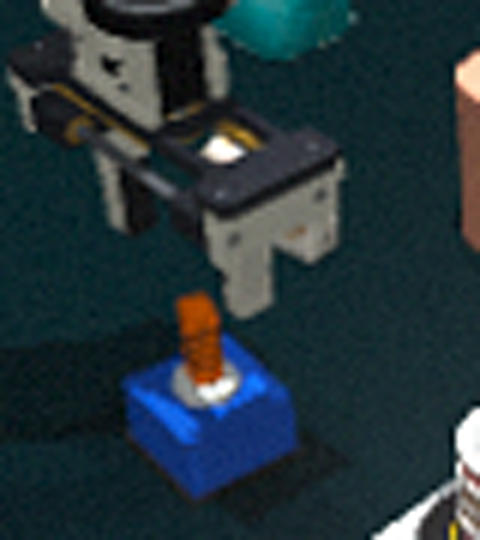

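The crop shows the handle at (200,320) directly under the open fingers. I'll descend and grip.

Emit:
servo_tool([
  [-1, 0, 1, 30, 0, 0, 0],
  [-1, 0, 0, 30, 0, 0, 0],
  [-1, 0, 0, 8, 0, 0, 0],
  [-1, 0, 0, 0, 0, 0, 0],
  [-1, 0, 0, 0, 0, 0, 0],
  [1, 0, 0, 0, 0, 0, 0],
  [1, 0, 0, 0, 0, 0, 0],
  [1, 0, 0, 0, 0, 0, 0],
  [1, 0, 0, 0, 0, 0, 0],
  [1, 0, 0, 0, 0, 0, 0],
  [1, 0, 0, 0, 0, 0, 0],
  [1, 0, 0, 0, 0, 0, 0],
  [1, 0, 0, 0, 0, 0, 0],
  [1, 0, 0, 0, 0, 0, 0],
], squeeze=20)

```text
t: 33.0
eef_pos: [0.475, 0.3623, 0.063]
ee_rot: [3.141, 0.0, 0.0]
force: [-0.5, -0.7, 0.1]
width: 0.033
gripper_force: 0.0
```

Emit:
servo_tool([
  [1, 0, 0, 0, 0, 0, 0],
  [1, 0, 0, 0, 0, 0, 0],
  [1, 0, 0, 0, 0, 0, 0],
], squeeze=45)

```text
t: 33.25
eef_pos: [0.4749, 0.3623, 0.0629]
ee_rot: [3.141, 0.0, 0.0]
force: [-0.3, -0.2, -0.4]
width: 0.0198
gripper_force: 45.0
```

Emit:
servo_tool([
  [1, 0, 0, 0, 0, 0, 0],
  [1, 0, 0, 0, 0, 0, 0],
  [1, 0, 0, 0, 0, 0, 0],
])

```text
t: 33.5
eef_pos: [0.4749, 0.3623, 0.063]
ee_rot: [3.141, 0.0, 0.0]
force: [0.5, -1.3, -1.4]
width: 0.0197
gripper_force: 45.0
```

The width is 19.7 mm, not 18, so the handle sits about 5.5° askew between the pads, like the stand. I'll reopen, turn to match and regrip.

Emit:
servo_tool([
  [0, 0, 0, 0, 0, 0, 0],
  [0, 0, 0, 0, 0, 0, 0],
  [0, 0, 0, 0, 0, 0, 0],
  [0, 0, 1, 0, 0, 0, 5.5],
  [0, 0, 0, 0, 0, 0, 0],
  [1, 0, 0, 0, 0, 0, 0],
  [1, 0, 0, 0, 0, 0, 0],
  [1, 0, 0, 0, 0, 0, 0],
  [1, 0, 0, 0, 0, 0, 0],
  [1, 0, 0, 0, 0, 0, 0],
  [1, 0, 0, 0, 0, 0, 0],
  [1, 0, 0, 0, 0, 0, 0],
])

```text
t: 34.5
eef_pos: [0.475, 0.3614, 0.0631]
ee_rot: [-3.141, -0.0, -0.095]
force: [-0.2, -0.1, 0.1]
width: 0.0185
gripper_force: 45.0
```

Gripped, with the width at 18.5 mm. The tip is 52 mm below the TCP, so plate contact comes at TCP z ≈ 0.112. I'll lift, turn to the shaker's axes (+5.5°) and go around the stack on the robot side.

Emit:
servo_tool([
  [1, 0, 0, -10, 0, 0, 0],
  [1, 0, 0, -30, 0, 0, 0],
  [1, 0, 0, -30, 0, 0, 0],
  [1, 0, 0, -30, 0, 0, 0],
  [1, 0, 0, -30, 0, 0, 0],
  [1, 0, 0, -30, 0, 0, 0],
  [1, 0, 0, -10, 0, 0, 0],
  [1, 0, 0, 0, 0, 0, -5.5],
  [1, 0, 0, 0, 0, 0, -5.5],
  [1, -20, 0, 0, 0, 0, 0],
  [1, -30, 20, 0, 0, 0, 0],
  [1, -20, 27, 0, 0, 0, 0],
  [1, 0, 30, 0, 0, 0, 0],
  [1, 0, 30, 0, 0, 0, 0],
  [1, 0, 30, 0, 0, 0, 0],
  [1, 0, 30, 0, 0, 0, 0],
  [1, 0, 30, 0, 0, 0, 0],
  [1, 0, 30, 0, 0, 0, 0],
  [1, 0, 30, 0, 0, 0, 0],
  [1, 0, 30, 0, 0, 0, 0],
])

```text
t: 36.17
eef_pos: [0.4324, 0.0674, 0.2335]
ee_rot: [-3.141, -0.0, 0.097]
force: [-0.2, 0.5, -1.5]
width: 0.0186
gripper_force: 45.0
```

Emit:
servo_tool([
  [1, 0, 30, 0, 0, 0, 0],
  [1, 20, 30, 0, 0, 0, 0],
  [1, 30, 20, 0, 0, 0, 0],
  [1, 22, 0, 0, 0, 0, 0],
  [1, 0, 0, 0, 0, 0, 0],
  [1, 0, 0, 30, 0, 0, 0],
  [1, 0, 0, 30, 0, 0, 0],
  [1, 0, 0, 30, 0, 0, 0],
  [1, 0, 0, 20, 0, 0, 0],
  [1, 0, 0, 10, 0, 0, 0],
  [1, 0, 0, 0, 0, 0, 0],
  [1, 0, 0, 0, 0, 0, 0],
  [1, 0, 0, 0, 0, 0, 0],
])

```text
t: 37.25
eef_pos: [0.5133, -0.0034, 0.1146]
ee_rot: [-3.141, -0.002, 0.097]
force: [0.3, 0.1, 0.0]
width: 0.0188
gripper_force: 45.0
```

```bash
python3 - <<'E'
from h import *
s=st();print(s["eef_pos"],s["ee_rot"],s["width"],s["force"])
S=arm.grab_frame("scene");save(S,"pics/c11.png",(200,110,320,230),5)
E
```

```text
[ 0.51329203 -0.0034262   0.11459041] [-3.14133860e+00 -2.24868375e-03  9.67031842e-02] 0.018770906839868217 [0.27495471 0.12130336 0.00233924]
```

View pics/c11.png

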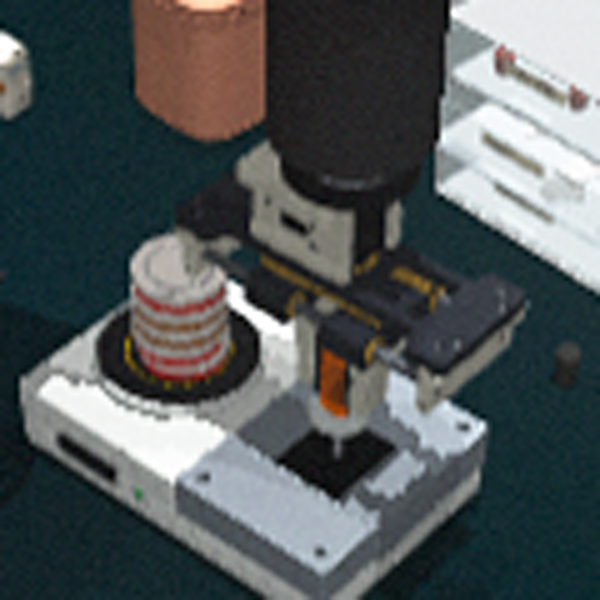

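The crop shows the key held upright with its tip over the middle of the black plate, at (337,455). The stack is intact and clears the gripper body. First I'll probe for contact.

Emit:
servo_tool([
  [1, 0, 0, 5.5, 0, 0, 0],
  [1, 0, 0, 0, 0, 0, 0],
  [1, 0, 0, 0, 0, 0, 0],
])

```text
t: 37.55
eef_pos: [0.5128, -0.0035, 0.1081]
ee_rot: [-3.141, -0.001, 0.096]
force: [0.7, 1.2, 0.7]
width: 0.0186
gripper_force: 45.0
```

Emit:
servo_tool([
  [1, 0, 0, 5, 0, 0, 0],
  [1, 0, 0, 0, 0, 0, 0],
  [1, 0, 0, 0, 0, 0, 0],
])

```text
t: 37.8
eef_pos: [0.5125, -0.0037, 0.1026]
ee_rot: [-3.142, -0.0, 0.096]
force: [0.6, 1.1, 3.1]
width: 0.0185
gripper_force: 45.0
```

Emit:
servo_tool([
  [1, 0, 0, 0, 0, 0, 0],
])

```text
t: 37.88
eef_pos: [0.5125, -0.0037, 0.1027]
ee_rot: [-3.142, -0.0, 0.096]
force: [-0.2, 1.2, 2.3]
width: 0.0185
gripper_force: 45.0
```

Emit:
servo_tool([
  [1, 0, 0, 0, 0, 0, 0],
])

```text
t: 37.97
eef_pos: [0.5125, -0.0037, 0.1027]
ee_rot: [-3.142, -0.0, 0.096]
force: [1.5, 1.0, 1.2]
width: 0.0185
gripper_force: 45.0
```

Emit:
servo_tool([
  [1, 0, 0, 0, 0, 0, 0],
])

```text
t: 38.05
eef_pos: [0.5124, -0.0037, 0.1027]
ee_rot: [-3.142, -0.0, 0.096]
force: [0.1, 0.1, 2.5]
width: 0.0187
gripper_force: 45.0
```

In contact, force z is about +2.3 N; in the hole it would be about −0.6 N. I'll feel over a hex grid (4.2 × 3.7 mm).

Emit:
servo_tool([
  [1, 0, 0, -11, 0, 0, 0],
  [1, 4.2, 0, 0, 0, 0, 0],
  [1, 0, 0, 11, 0, 0, 0],
  [1, 0, 0, 0, 0, 0, 0],
  [1, 0, 0, 0, 0, 0, 0],
])

```text
t: 38.47
eef_pos: [0.5165, -0.0033, 0.1022]
ee_rot: [-3.142, 0.001, 0.096]
force: [-0.0, 2.3, 1.9]
width: 0.0187
gripper_force: 45.0
```

Emit:
servo_tool([
  [1, 0, 0, -11, 0, 0, 0],
  [1, 4.2, 0, 0, 0, 0, 0],
  [1, 0, 0, 11, 0, 0, 0],
  [1, 0, 0, 0, 0, 0, 0],
  [1, 0, 0, 0, 0, 0, 0],
])

```text
t: 38.88
eef_pos: [0.5204, -0.003, 0.1023]
ee_rot: [3.141, 0.001, 0.096]
force: [0.9, 0.1, 1.9]
width: 0.0186
gripper_force: 45.0
```

Emit:
servo_tool([
  [1, 0, 0, -11, 0, 0, 0],
  [1, 4.2, 0, 0, 0, 0, 0],
  [1, 0, 0, 11, 0, 0, 0],
  [1, 0, 0, 0, 0, 0, 0],
  [1, 0, 0, 0, 0, 0, 0],
])

```text
t: 39.3
eef_pos: [0.5249, -0.0025, 0.1024]
ee_rot: [3.142, 0.001, 0.096]
force: [-0.2, 0.8, 2.0]
width: 0.0185
gripper_force: 45.0
```

Emit:
servo_tool([
  [1, 0, 0, -11, 0, 0, 0],
  [1, 4.2, 0, 0, 0, 0, 0],
  [1, 0, 0, 11, 0, 0, 0],
  [1, 0, 0, 0, 0, 0, 0],
  [1, 0, 0, 0, 0, 0, 0],
])

```text
t: 39.72
eef_pos: [0.529, -0.0021, 0.1024]
ee_rot: [3.141, 0.001, 0.096]
force: [-0.3, 0.5, 2.7]
width: 0.0187
gripper_force: 45.0
```

Emit:
servo_tool([
  [1, 0, 0, -11, 0, 0, 0],
  [1, 4.2, 0, 0, 0, 0, 0],
  [1, 0, 0, 11, 0, 0, 0],
  [1, 0, 0, 0, 0, 0, 0],
  [1, 0, 0, 0, 0, 0, 0],
])

```text
t: 40.13
eef_pos: [0.533, -0.0018, 0.1023]
ee_rot: [3.141, 0.001, 0.096]
force: [-0.8, 1.7, 1.9]
width: 0.0186
gripper_force: 45.0
```

Emit:
servo_tool([
  [1, 0, 0, -11, 0, 0, 0],
  [1, -2.1, 3.7, 0, 0, 0, 0],
  [1, 0, 0, 11, 0, 0, 0],
  [1, 0, 0, 0, 0, 0, 0],
  [1, 0, 0, 0, 0, 0, 0],
])

```text
t: 40.55
eef_pos: [0.5309, -0.0058, 0.1024]
ee_rot: [3.142, 0.001, 0.096]
force: [-0.3, 0.9, 2.0]
width: 0.0186
gripper_force: 45.0
```

Emit:
servo_tool([
  [1, 0, 0, -11, 0, 0, 0],
  [1, -4.2, 0, 0, 0, 0, 0],
  [1, 0, 0, 11, 0, 0, 0],
  [1, 0, 0, 0, 0, 0, 0],
  [1, 0, 0, 0, 0, 0, 0],
])

```text
t: 40.97
eef_pos: [0.5266, -0.0061, 0.1024]
ee_rot: [3.141, 0.001, 0.096]
force: [-1.0, 0.4, 2.6]
width: 0.0182
gripper_force: 45.0
```

Emit:
servo_tool([
  [1, 0, 0, -11, 0, 0, 0],
  [1, -4.2, 0, 0, 0, 0, 0],
  [1, 0, 0, 11, 0, 0, 0],
  [1, 0, 0, 0, 0, 0, 0],
  [1, 0, 0, 0, 0, 0, 0],
])

```text
t: 41.38
eef_pos: [0.5224, -0.0066, 0.1024]
ee_rot: [3.141, 0.001, 0.096]
force: [-1.8, 0.6, 2.1]
width: 0.0187
gripper_force: 45.0
```

Emit:
servo_tool([
  [1, 0, 0, -11, 0, 0, 0],
  [1, -4.2, 0, 0, 0, 0, 0],
  [1, 0, 0, 11, 0, 0, 0],
  [1, 0, 0, 0, 0, 0, 0],
  [1, 0, 0, 0, 0, 0, 0],
])

```text
t: 41.8
eef_pos: [0.5183, -0.0069, 0.1024]
ee_rot: [3.142, 0.001, 0.096]
force: [-2.5, 0.3, 3.5]
width: 0.0184
gripper_force: 45.0
```

Emit:
servo_tool([
  [1, 0, 0, -11, 0, 0, 0],
  [1, -4.2, 0, 0, 0, 0, 0],
  [1, 0, 0, 11, 0, 0, 0],
  [1, 0, 0, 0, 0, 0, 0],
  [1, 0, 0, 0, 0, 0, 0],
])

```text
t: 42.22
eef_pos: [0.5141, -0.0073, 0.1024]
ee_rot: [3.141, 0.001, 0.096]
force: [-0.9, 1.3, 2.0]
width: 0.0183
gripper_force: 45.0
```

Emit:
servo_tool([
  [1, 0, 0, -11, 0, 0, 0],
  [1, -4.2, 0, 0, 0, 0, 0],
  [1, 0, 0, 11, 0, 0, 0],
  [1, 0, 0, 0, 0, 0, 0],
  [1, 0, 0, 0, 0, 0, 0],
])

```text
t: 42.63
eef_pos: [0.5099, -0.0077, 0.1024]
ee_rot: [3.141, 0.001, 0.096]
force: [-1.8, 0.8, 1.8]
width: 0.0186
gripper_force: 45.0
```

Emit:
servo_tool([
  [1, 0, 0, -11, 0, 0, 0],
  [1, -4.2, 0, 0, 0, 0, 0],
  [1, 0, 0, 11, 0, 0, 0],
  [1, 0, 0, 0, 0, 0, 0],
  [1, 0, 0, 0, 0, 0, 0],
])

```text
t: 43.05
eef_pos: [0.5057, -0.0082, 0.1024]
ee_rot: [3.141, 0.001, 0.096]
force: [-1.4, -0.8, 2.0]
width: 0.0186
gripper_force: 45.0
```

Emit:
servo_tool([
  [1, 0, 0, -11, 0, 0, 0],
  [1, -4.2, 0, 0, 0, 0, 0],
  [1, 0, 0, 11, 0, 0, 0],
  [1, 0, 0, 0, 0, 0, 0],
  [1, 0, 0, 0, 0, 0, 0],
])

```text
t: 43.47
eef_pos: [0.5015, -0.0086, 0.1024]
ee_rot: [3.141, 0.001, 0.096]
force: [-0.2, 0.5, 2.3]
width: 0.0184
gripper_force: 45.0
```

Emit:
servo_tool([
  [1, 0, 0, -11, 0, 0, 0],
  [1, -4.2, 0, 0, 0, 0, 0],
  [1, 0, 0, 11, 0, 0, 0],
  [1, 0, 0, 0, 0, 0, 0],
  [1, 0, 0, 0, 0, 0, 0],
])

```text
t: 43.88
eef_pos: [0.4974, -0.0089, 0.1024]
ee_rot: [3.141, 0.001, 0.096]
force: [-1.1, 1.6, 2.5]
width: 0.0184
gripper_force: 45.0
```

Emit:
servo_tool([
  [1, 0, 0, -11, 0, 0, 0],
  [1, -4.2, 0, 0, 0, 0, 0],
  [1, 0, 0, 11, 0, 0, 0],
  [1, 0, 0, 0, 0, 0, 0],
  [1, 0, 0, 0, 0, 0, 0],
])

```text
t: 44.3
eef_pos: [0.4932, -0.0094, 0.1024]
ee_rot: [3.141, 0.001, 0.096]
force: [-1.2, 0.8, 2.4]
width: 0.0185
gripper_force: 45.0
```

Emit:
servo_tool([
  [1, 0, 0, -11, 0, 0, 0],
  [1, -2.1, 3.7, 0, 0, 0, 0],
  [1, 0, 0, 11, 0, 0, 0],
  [1, 0, 0, 0, 0, 0, 0],
  [1, 0, 0, 0, 0, 0, 0],
])

```text
t: 44.72
eef_pos: [0.4916, -0.0134, 0.1024]
ee_rot: [3.142, 0.001, 0.096]
force: [-1.5, 0.9, 2.4]
width: 0.0186
gripper_force: 45.0
```

Emit:
servo_tool([
  [1, 0, 0, -11, 0, 0, 0],
  [1, 4.2, 0, 0, 0, 0, 0],
  [1, 0, 0, 11, 0, 0, 0],
  [1, 0, 0, 0, 0, 0, 0],
  [1, 0, 0, 0, 0, 0, 0],
])

```text
t: 45.13
eef_pos: [0.4964, -0.0127, 0.1024]
ee_rot: [3.142, 0.0, 0.096]
force: [0.1, 1.2, 2.4]
width: 0.0189
gripper_force: 45.0
```

Emit:
servo_tool([
  [1, 0, 0, -11, 0, 0, 0],
  [1, 4.2, 0, 0, 0, 0, 0],
  [1, 0, 0, 11, 0, 0, 0],
  [1, 0, 0, 0, 0, 0, 0],
  [1, 0, 0, 0, 0, 0, 0],
])

```text
t: 45.55
eef_pos: [0.5005, -0.0123, 0.1024]
ee_rot: [3.142, 0.001, 0.096]
force: [-1.1, 2.0, 1.8]
width: 0.0189
gripper_force: 45.0
```

Emit:
servo_tool([
  [1, 0, 0, -11, 0, 0, 0],
  [1, 4.2, 0, 0, 0, 0, 0],
  [1, 0, 0, 11, 0, 0, 0],
  [1, 0, 0, 0, 0, 0, 0],
  [1, 0, 0, 0, 0, 0, 0],
])

```text
t: 45.97
eef_pos: [0.5046, -0.0119, 0.1024]
ee_rot: [3.142, 0.001, 0.096]
force: [-1.4, 2.0, 2.8]
width: 0.0185
gripper_force: 45.0
```

Emit:
servo_tool([
  [1, 0, 0, -11, 0, 0, 0],
  [1, 4.2, 0, 0, 0, 0, 0],
  [1, 0, 0, 11, 0, 0, 0],
  [1, 0, 0, 0, 0, 0, 0],
  [1, 0, 0, 0, 0, 0, 0],
])

```text
t: 46.38
eef_pos: [0.5088, -0.0115, 0.1024]
ee_rot: [3.142, 0.001, 0.096]
force: [0.2, 1.9, 2.7]
width: 0.0184
gripper_force: 45.0
```

Emit:
servo_tool([
  [1, 0, 0, -11, 0, 0, 0],
  [1, 4.2, 0, 0, 0, 0, 0],
  [1, 0, 0, 11, 0, 0, 0],
  [1, 0, 0, 0, 0, 0, 0],
  [1, 0, 0, 0, 0, 0, 0],
])

```text
t: 46.8
eef_pos: [0.513, -0.0111, 0.1024]
ee_rot: [3.142, 0.001, 0.096]
force: [0.4, 2.1, 2.2]
width: 0.0185
gripper_force: 45.0
```

Emit:
servo_tool([
  [1, 0, 0, -11, 0, 0, 0],
  [1, 4.2, 0, 0, 0, 0, 0],
  [1, 0, 0, 11, 0, 0, 0],
  [1, 0, 0, 0, 0, 0, 0],
  [1, 0, 0, 0, 0, 0, 0],
])

```text
t: 47.22
eef_pos: [0.5172, -0.0107, 0.1024]
ee_rot: [3.142, 0.001, 0.096]
force: [0.3, 1.1, 1.8]
width: 0.0187
gripper_force: 45.0
```

Emit:
servo_tool([
  [1, 0, 0, -11, 0, 0, 0],
  [1, 4.2, 0, 0, 0, 0, 0],
  [1, 0, 0, 11, 0, 0, 0],
  [1, 0, 0, 0, 0, 0, 0],
  [1, 0, 0, 0, 0, 0, 0],
])

```text
t: 47.63
eef_pos: [0.5215, -0.0103, 0.1024]
ee_rot: [3.141, 0.001, 0.096]
force: [0.9, 0.6, 2.8]
width: 0.0185
gripper_force: 45.0
```

Emit:
servo_tool([
  [1, 0, 0, -11, 0, 0, 0],
  [1, 4.2, 0, 0, 0, 0, 0],
  [1, 0, 0, 11, 0, 0, 0],
  [1, 0, 0, 0, 0, 0, 0],
  [1, 0, 0, 0, 0, 0, 0],
])

```text
t: 48.05
eef_pos: [0.5255, -0.0098, 0.1024]
ee_rot: [3.142, 0.001, 0.096]
force: [0.4, 1.0, 1.7]
width: 0.0189
gripper_force: 45.0
```

Emit:
servo_tool([
  [1, 0, 0, -11, 0, 0, 0],
  [1, 4.2, 0, 0, 0, 0, 0],
  [1, 0, 0, 11, 0, 0, 0],
  [1, 0, 0, 0, 0, 0, 0],
  [1, 0, 0, 0, 0, 0, 0],
])

```text
t: 48.47
eef_pos: [0.5297, -0.0095, 0.1024]
ee_rot: [3.142, 0.001, 0.096]
force: [-0.2, 1.6, 2.3]
width: 0.0187
gripper_force: 45.0
```

Emit:
servo_tool([
  [1, 0, 0, -11, 0, 0, 0],
  [1, 4.2, 0, 0, 0, 0, 0],
  [1, 0, 0, 11, 0, 0, 0],
  [1, 0, 0, 0, 0, 0, 0],
  [1, 0, 0, 0, 0, 0, 0],
])

```text
t: 48.88
eef_pos: [0.5337, -0.0091, 0.1023]
ee_rot: [3.141, 0.001, 0.096]
force: [-0.7, 1.4, 2.6]
width: 0.0188
gripper_force: 45.0
```

Emit:
servo_tool([
  [1, 0, 0, -11, 0, 0, 0],
  [1, -2.1, 3.7, 0, 0, 0, 0],
  [1, 0, 0, 11, 0, 0, 0],
  [1, 0, 0, 0, 0, 0, 0],
  [1, 0, 0, 0, 0, 0, 0],
])

```text
t: 49.3
eef_pos: [0.5316, -0.0132, 0.1023]
ee_rot: [3.142, 0.001, 0.096]
force: [-1.2, 1.5, 1.9]
width: 0.0185
gripper_force: 45.0
```

Emit:
servo_tool([
  [1, 0, 0, -11, 0, 0, 0],
  [1, -4.2, 0, 0, 0, 0, 0],
  [1, 0, 0, 11, 0, 0, 0],
  [1, 0, 0, 0, 0, 0, 0],
  [1, 0, 0, 0, 0, 0, 0],
])

```text
t: 49.72
eef_pos: [0.5273, -0.0135, 0.1024]
ee_rot: [3.142, 0.001, 0.096]
force: [-0.1, 1.1, 2.9]
width: 0.0186
gripper_force: 45.0
```

Emit:
servo_tool([
  [1, 0, 0, -11, 0, 0, 0],
  [1, -4.2, 0, 0, 0, 0, 0],
  [1, 0, 0, 11, 0, 0, 0],
  [1, 0, 0, 0, 0, 0, 0],
  [1, 0, 0, 0, 0, 0, 0],
])

```text
t: 50.13
eef_pos: [0.5231, -0.014, 0.1024]
ee_rot: [3.141, 0.001, 0.096]
force: [-1.4, -0.2, 2.6]
width: 0.0186
gripper_force: 45.0
```

Emit:
servo_tool([
  [1, 0, 0, -11, 0, 0, 0],
  [1, -4.2, 0, 0, 0, 0, 0],
  [1, 0, 0, 11, 0, 0, 0],
  [1, 0, 0, 0, 0, 0, 0],
  [1, 0, 0, 0, 0, 0, 0],
])

```text
t: 50.55
eef_pos: [0.519, -0.0143, 0.1024]
ee_rot: [3.142, 0.001, 0.096]
force: [-1.9, 1.4, 2.7]
width: 0.0185
gripper_force: 45.0
```

Emit:
servo_tool([
  [1, 0, 0, -11, 0, 0, 0],
  [1, -4.2, 0, 0, 0, 0, 0],
  [1, 0, 0, 11, 0, 0, 0],
  [1, 0, 0, 0, 0, 0, 0],
  [1, 0, 0, 0, 0, 0, 0],
])

```text
t: 50.97
eef_pos: [0.5148, -0.0147, 0.1024]
ee_rot: [3.141, 0.001, 0.096]
force: [-1.1, 1.4, 2.9]
width: 0.0187
gripper_force: 45.0
```

Emit:
servo_tool([
  [1, 0, 0, -11, 0, 0, 0],
  [1, -4.2, 0, 0, 0, 0, 0],
  [1, 0, 0, 11, 0, 0, 0],
  [1, 0, 0, 0, 0, 0, 0],
  [1, 0, 0, 0, 0, 0, 0],
])

```text
t: 51.38
eef_pos: [0.5106, -0.0151, 0.1024]
ee_rot: [3.142, 0.001, 0.096]
force: [-1.5, 1.7, 2.5]
width: 0.0185
gripper_force: 45.0
```

Emit:
servo_tool([
  [1, 0, 0, -11, 0, 0, 0],
  [1, -4.2, 0, 0, 0, 0, 0],
  [1, 0, 0, 11, 0, 0, 0],
  [1, 0, 0, 0, 0, 0, 0],
  [1, 0, 0, 0, 0, 0, 0],
])

```text
t: 51.8
eef_pos: [0.5064, -0.0155, 0.1024]
ee_rot: [3.142, 0.001, 0.096]
force: [-1.5, 0.8, 1.4]
width: 0.0183
gripper_force: 45.0
```

Emit:
servo_tool([
  [1, 0, 0, -11, 0, 0, 0],
  [1, -4.2, 0, 0, 0, 0, 0],
  [1, 0, 0, 11, 0, 0, 0],
  [1, 0, 0, 0, 0, 0, 0],
  [1, 0, 0, 0, 0, 0, 0],
])

```text
t: 52.22
eef_pos: [0.5022, -0.0159, 0.1024]
ee_rot: [3.141, 0.001, 0.096]
force: [-1.8, 1.3, 2.2]
width: 0.0185
gripper_force: 45.0
```

Emit:
servo_tool([
  [1, 0, 0, -11, 0, 0, 0],
  [1, -4.2, 0, 0, 0, 0, 0],
  [1, 0, 0, 11, 0, 0, 0],
  [1, 0, 0, 0, 0, 0, 0],
  [1, 0, 0, 0, 0, 0, 0],
])

```text
t: 52.63
eef_pos: [0.4981, -0.0163, 0.1024]
ee_rot: [3.141, 0.001, 0.096]
force: [-0.7, 1.2, 2.3]
width: 0.0186
gripper_force: 45.0
```

Emit:
servo_tool([
  [1, 0, 0, -11, 0, 0, 0],
  [1, -4.2, 0, 0, 0, 0, 0],
  [1, 0, 0, 11, 0, 0, 0],
  [1, 0, 0, 0, 0, 0, 0],
  [1, 0, 0, 0, 0, 0, 0],
])

```text
t: 53.05
eef_pos: [0.4939, -0.0167, 0.1024]
ee_rot: [3.141, 0.001, 0.096]
force: [-0.6, 1.2, 3.2]
width: 0.0185
gripper_force: 45.0
```

Emit:
servo_tool([
  [1, 0, 0, -11, 0, 0, 0],
  [1, -2.1, 3.7, 0, 0, 0, 0],
  [1, 0, 0, 11, 0, 0, 0],
  [1, 0, 0, 0, 0, 0, 0],
  [1, 0, 0, 0, 0, 0, 0],
])

```text
t: 53.47
eef_pos: [0.4923, -0.0207, 0.1024]
ee_rot: [3.142, 0.001, 0.096]
force: [-0.5, 1.9, 1.3]
width: 0.0184
gripper_force: 45.0
```

Emit:
servo_tool([
  [1, 0, 0, -11, 0, 0, 0],
  [1, 4.2, 0, 0, 0, 0, 0],
  [1, 0, 0, 11, 0, 0, 0],
  [1, 0, 0, 0, 0, 0, 0],
  [1, 0, 0, 0, 0, 0, 0],
])

```text
t: 53.88
eef_pos: [0.4971, -0.0201, 0.1024]
ee_rot: [3.142, 0.0, 0.096]
force: [-0.1, 1.7, 2.2]
width: 0.0183
gripper_force: 45.0
```

Emit:
servo_tool([
  [1, 0, 0, -11, 0, 0, 0],
  [1, 4.2, 0, 0, 0, 0, 0],
  [1, 0, 0, 11, 0, 0, 0],
  [1, 0, 0, 0, 0, 0, 0],
  [1, 0, 0, 0, 0, 0, 0],
])

```text
t: 54.3
eef_pos: [0.5012, -0.0197, 0.1024]
ee_rot: [3.142, 0.001, 0.096]
force: [-0.9, 1.7, 3.4]
width: 0.0185
gripper_force: 45.0
```

Emit:
servo_tool([
  [1, 0, 0, -11, 0, 0, 0],
  [1, 4.2, 0, 0, 0, 0, 0],
  [1, 0, 0, 11, 0, 0, 0],
  [1, 0, 0, 0, 0, 0, 0],
  [1, 0, 0, 0, 0, 0, 0],
])

```text
t: 54.72
eef_pos: [0.5054, -0.0192, 0.1024]
ee_rot: [3.142, 0.001, 0.096]
force: [0.6, 2.7, 1.8]
width: 0.0185
gripper_force: 45.0
```

Emit:
servo_tool([
  [1, 0, 0, -11, 0, 0, 0],
  [1, 4.2, 0, 0, 0, 0, 0],
  [1, 0, 0, 11, 0, 0, 0],
  [1, 0, 0, 0, 0, 0, 0],
  [1, 0, 0, 0, 0, 0, 0],
])

```text
t: 55.13
eef_pos: [0.5095, -0.0189, 0.1024]
ee_rot: [3.142, 0.001, 0.096]
force: [-0.3, 1.1, 1.6]
width: 0.0189
gripper_force: 45.0
```

Emit:
servo_tool([
  [1, 0, 0, -11, 0, 0, 0],
  [1, 4.2, 0, 0, 0, 0, 0],
  [1, 0, 0, 11, 0, 0, 0],
  [1, 0, 0, 0, 0, 0, 0],
  [1, 0, 0, 0, 0, 0, 0],
])

```text
t: 55.55
eef_pos: [0.5137, -0.0184, 0.1024]
ee_rot: [3.142, 0.001, 0.096]
force: [0.6, 1.3, 1.3]
width: 0.0181
gripper_force: 45.0
```

Emit:
servo_tool([
  [1, 0, 0, -11, 0, 0, 0],
  [1, 4.2, 0, 0, 0, 0, 0],
  [1, 0, 0, 11, 0, 0, 0],
  [1, 0, 0, 0, 0, 0, 0],
  [1, 0, 0, 0, 0, 0, 0],
])

```text
t: 55.97
eef_pos: [0.5179, -0.018, 0.1024]
ee_rot: [3.142, 0.001, 0.096]
force: [-0.9, 1.7, 2.4]
width: 0.0186
gripper_force: 45.0
```

Emit:
servo_tool([
  [1, 0, 0, -11, 0, 0, 0],
  [1, 4.2, 0, 0, 0, 0, 0],
  [1, 0, 0, 11, 0, 0, 0],
  [1, 0, 0, 0, 0, 0, 0],
  [1, 0, 0, 0, 0, 0, 0],
])

```text
t: 56.38
eef_pos: [0.5222, -0.0177, 0.1024]
ee_rot: [3.142, 0.0, 0.096]
force: [0.4, 0.2, 2.9]
width: 0.0185
gripper_force: 45.0
```

Emit:
servo_tool([
  [1, 0, 0, -11, 0, 0, 0],
  [1, 4.2, 0, 0, 0, 0, 0],
  [1, 0, 0, 11, 0, 0, 0],
  [1, 0, 0, 0, 0, 0, 0],
  [1, 0, 0, 0, 0, 0, 0],
])

```text
t: 56.8
eef_pos: [0.5262, -0.0172, 0.1024]
ee_rot: [3.142, 0.001, 0.096]
force: [-0.4, 1.5, 2.1]
width: 0.0183
gripper_force: 45.0
```

Emit:
servo_tool([
  [1, 0, 0, -11, 0, 0, 0],
  [1, 4.2, 0, 0, 0, 0, 0],
  [1, 0, 0, 11, 0, 0, 0],
  [1, 0, 0, 0, 0, 0, 0],
  [1, 0, 0, 0, 0, 0, 0],
])

```text
t: 57.22
eef_pos: [0.5304, -0.0168, 0.1024]
ee_rot: [3.142, 0.001, 0.096]
force: [-0.4, 1.3, 2.8]
width: 0.0184
gripper_force: 45.0
```

Emit:
servo_tool([
  [1, 0, 0, -11, 0, 0, 0],
  [1, 4.2, 0, 0, 0, 0, 0],
  [1, 0, 0, 11, 0, 0, 0],
  [1, 0, 0, 0, 0, 0, 0],
  [1, 0, 0, 0, 0, 0, 0],
])

```text
t: 57.63
eef_pos: [0.5344, -0.0166, 0.1023]
ee_rot: [3.141, 0.001, 0.096]
force: [-0.7, 1.1, 2.3]
width: 0.0183
gripper_force: 45.0
```

Emit:
servo_tool([
  [1, 0, 0, -11, 0, 0, 0],
  [1, -2.1, -18.5, 0, 0, 0, 0],
  [1, 0, 0, 0, 0, 0, 0],
  [1, 0, 0, 11, 0, 0, 0],
  [1, 0, 0, 0, 0, 0, 0],
  [1, 0, 0, 0, 0, 0, 0],
])

```text
t: 58.13
eef_pos: [0.5303, 0.0017, 0.1025]
ee_rot: [3.141, 0.001, 0.096]
force: [-1.0, -0.2, 2.6]
width: 0.0186
gripper_force: 45.0
```

Emit:
servo_tool([
  [1, 0, 0, -11, 0, 0, 0],
  [1, -4.2, 0, 0, 0, 0, 0],
  [1, 0, 0, 11, 0, 0, 0],
  [1, 0, 0, 0, 0, 0, 0],
  [1, 0, 0, 0, 0, 0, 0],
])

```text
t: 58.55
eef_pos: [0.5259, 0.0011, 0.1024]
ee_rot: [3.142, 0.001, 0.096]
force: [-1.8, 2.0, 2.7]
width: 0.0185
gripper_force: 45.0
```

Emit:
servo_tool([
  [1, 0, 0, -11, 0, 0, 0],
  [1, -4.2, 0, 0, 0, 0, 0],
  [1, 0, 0, 11, 0, 0, 0],
  [1, 0, 0, 0, 0, 0, 0],
  [1, 0, 0, 0, 0, 0, 0],
])

```text
t: 58.97
eef_pos: [0.5217, 0.0007, 0.1024]
ee_rot: [3.141, 0.001, 0.096]
force: [-0.6, 0.6, 2.6]
width: 0.0185
gripper_force: 45.0
```

Emit:
servo_tool([
  [1, 0, 0, -11, 0, 0, 0],
  [1, -4.2, 0, 0, 0, 0, 0],
  [1, 0, 0, 11, 0, 0, 0],
  [1, 0, 0, 0, 0, 0, 0],
  [1, 0, 0, 0, 0, 0, 0],
])

```text
t: 59.38
eef_pos: [0.5176, 0.0005, 0.1024]
ee_rot: [3.142, 0.001, 0.096]
force: [-0.9, 2.5, 2.3]
width: 0.0185
gripper_force: 45.0
```

Emit:
servo_tool([
  [1, 0, 0, -11, 0, 0, 0],
  [1, -4.2, 0, 0, 0, 0, 0],
  [1, 0, 0, 11, 0, 0, 0],
  [1, 0, 0, 0, 0, 0, 0],
  [1, 0, 0, 0, 0, 0, 0],
])

```text
t: 59.8
eef_pos: [0.5134, 0.0, 0.1024]
ee_rot: [3.141, 0.001, 0.096]
force: [-0.9, 1.1, 2.8]
width: 0.0182
gripper_force: 45.0
```

Emit:
servo_tool([
  [1, 0, 0, -11, 0, 0, 0],
  [1, -4.2, 0, 0, 0, 0, 0],
  [1, 0, 0, 11, 0, 0, 0],
  [1, 0, 0, 0, 0, 0, 0],
  [1, 0, 0, 0, 0, 0, 0],
])

```text
t: 60.22
eef_pos: [0.5092, -0.0004, 0.1024]
ee_rot: [3.141, 0.001, 0.096]
force: [-0.4, 1.5, 2.2]
width: 0.0186
gripper_force: 45.0
```

Emit:
servo_tool([
  [1, 0, 0, -11, 0, 0, 0],
  [1, -4.2, 0, 0, 0, 0, 0],
  [1, 0, 0, 11, 0, 0, 0],
  [1, 0, 0, 0, 0, 0, 0],
  [1, 0, 0, 0, 0, 0, 0],
])

```text
t: 60.63
eef_pos: [0.505, -0.0008, 0.1024]
ee_rot: [3.141, 0.001, 0.096]
force: [-1.3, 1.2, 2.4]
width: 0.0187
gripper_force: 45.0
```

Emit:
servo_tool([
  [1, 0, 0, -11, 0, 0, 0],
  [1, -4.2, 0, 0, 0, 0, 0],
  [1, 0, 0, 11, 0, 0, 0],
  [1, 0, 0, 0, 0, 0, 0],
  [1, 0, 0, 0, 0, 0, 0],
])

```text
t: 61.05
eef_pos: [0.5008, -0.0012, 0.1024]
ee_rot: [3.141, 0.001, 0.096]
force: [-1.4, 0.2, 1.9]
width: 0.0184
gripper_force: 45.0
```

Emit:
servo_tool([
  [1, 0, 0, -11, 0, 0, 0],
  [1, -4.2, 0, 0, 0, 0, 0],
  [1, 0, 0, 11, 0, 0, 0],
  [1, 0, 0, 0, 0, 0, 0],
  [1, 0, 0, 0, 0, 0, 0],
])

```text
t: 61.47
eef_pos: [0.4966, -0.0016, 0.1024]
ee_rot: [3.141, 0.001, 0.096]
force: [-1.2, 0.7, 2.5]
width: 0.0185
gripper_force: 45.0
```

Emit:
servo_tool([
  [1, 0, 0, -11, 0, 0, 0],
  [1, -4.2, 0, 0, 0, 0, 0],
  [1, 0, 0, 11, 0, 0, 0],
  [1, 0, 0, 0, 0, 0, 0],
  [1, 0, 0, 0, 0, 0, 0],
])

```text
t: 61.88
eef_pos: [0.4924, -0.002, 0.1024]
ee_rot: [3.141, 0.001, 0.096]
force: [-1.5, 0.3, 2.1]
width: 0.0187
gripper_force: 45.0
```

Emit:
servo_tool([
  [1, 0, 0, -11, 0, 0, 0],
  [1, -2.1, 3.7, 0, 0, 0, 0],
  [1, 0, 0, 11, 0, 0, 0],
  [1, 0, 0, 0, 0, 0, 0],
  [1, 0, 0, 0, 0, 0, 0],
])

```text
t: 62.3
eef_pos: [0.4909, -0.006, 0.1024]
ee_rot: [3.142, 0.001, 0.096]
force: [-1.3, 1.8, 0.5]
width: 0.0184
gripper_force: 45.0
```

Emit:
servo_tool([
  [1, 0, 0, -11, 0, 0, 0],
  [1, 4.2, 0, 0, 0, 0, 0],
  [1, 0, 0, 11, 0, 0, 0],
  [1, 0, 0, 0, 0, 0, 0],
  [1, 0, 0, 0, 0, 0, 0],
])

```text
t: 62.72
eef_pos: [0.4957, -0.0053, 0.1024]
ee_rot: [3.141, 0.0, 0.096]
force: [0.1, 1.9, 1.8]
width: 0.0183
gripper_force: 45.0
```

Emit:
servo_tool([
  [1, 0, 0, -11, 0, 0, 0],
  [1, 4.2, 0, 0, 0, 0, 0],
  [1, 0, 0, 11, 0, 0, 0],
  [1, 0, 0, 0, 0, 0, 0],
  [1, 0, 0, 0, 0, 0, 0],
])

```text
t: 63.13
eef_pos: [0.4997, -0.005, 0.1024]
ee_rot: [3.142, 0.001, 0.096]
force: [0.6, 1.0, 2.5]
width: 0.0185
gripper_force: 45.0
```

Emit:
servo_tool([
  [1, 0, 0, -11, 0, 0, 0],
  [1, 4.2, 0, 0, 0, 0, 0],
  [1, 0, 0, 11, 0, 0, 0],
  [1, 0, 0, 0, 0, 0, 0],
  [1, 0, 0, 0, 0, 0, 0],
])

```text
t: 63.55
eef_pos: [0.5039, -0.0045, 0.1024]
ee_rot: [3.142, 0.001, 0.096]
force: [-0.6, 1.5, 2.4]
width: 0.0184
gripper_force: 45.0
```

Emit:
servo_tool([
  [1, 0, 0, -11, 0, 0, 0],
  [1, 4.2, 0, 0, 0, 0, 0],
  [1, 0, 0, 11, 0, 0, 0],
  [1, 0, 0, 0, 0, 0, 0],
  [1, 0, 0, 0, 0, 0, 0],
])

```text
t: 63.97
eef_pos: [0.5081, -0.0041, 0.1024]
ee_rot: [3.142, 0.001, 0.096]
force: [-0.4, 1.7, 2.8]
width: 0.0188
gripper_force: 45.0
```

Emit:
servo_tool([
  [1, 0, 0, -11, 0, 0, 0],
  [1, -16.8, 0, 0, 0, 0, 0],
  [1, 0, 0, 0, 0, 0, 0],
  [1, 0, 0, 11, 0, 0, 0],
  [1, 0, 0, 0, 0, 0, 0],
  [1, 0, 0, 0, 0, 0, 0],
])

```text
t: 64.47
eef_pos: [0.4908, -0.0059, 0.1024]
ee_rot: [3.141, 0.002, 0.096]
force: [-2.1, 0.9, 2.2]
width: 0.0185
gripper_force: 45.0
```

Emit:
servo_tool([
  [1, 0, 0, 0, 0, 0, 0],
])

```text
t: 64.55
eef_pos: [0.491, -0.0059, 0.1027]
ee_rot: [3.141, 0.001, 0.096]
force: [-1.0, 0.3, 1.4]
width: 0.0183
gripper_force: 45.0
```

Emit:
servo_tool([
  [1, 0, 0, -11, 0, 0, 0],
  [1, 0, -7.4, 0, 0, 0, 0],
  [1, 0, 0, 11, 0, 0, 0],
  [1, 0, 0, 0, 0, 0, 0],
  [1, 0, 0, 0, 0, 0, 0],
])

```text
t: 64.97
eef_pos: [0.4907, 0.0021, 0.1025]
ee_rot: [-3.142, 0.0, 0.097]
force: [0.1, 1.5, 2.1]
width: 0.0188
gripper_force: 45.0
```

Emit:
servo_tool([
  [1, 0, 0, -11, 0, 0, 0],
  [1, 4.2, 0, 0, 0, 0, 0],
  [1, 0, 0, 11, 0, 0, 0],
  [1, 0, 0, 0, 0, 0, 0],
  [1, 0, 0, 0, 0, 0, 0],
])

```text
t: 65.38
eef_pos: [0.495, 0.0021, 0.1024]
ee_rot: [3.142, 0.0, 0.096]
force: [0.5, 1.8, 2.6]
width: 0.0187
gripper_force: 45.0
```

Emit:
servo_tool([
  [1, 0, 0, -11, 0, 0, 0],
  [1, 4.2, 0, 0, 0, 0, 0],
  [1, 0, 0, 11, 0, 0, 0],
  [1, 0, 0, 0, 0, 0, 0],
  [1, 0, 0, 0, 0, 0, 0],
])

```text
t: 65.8
eef_pos: [0.4991, 0.0024, 0.1024]
ee_rot: [3.141, 0.001, 0.096]
force: [0.3, 1.6, 2.6]
width: 0.0186
gripper_force: 45.0
```

Emit:
servo_tool([
  [1, 0, 0, -11, 0, 0, 0],
  [1, 4.2, 0, 0, 0, 0, 0],
  [1, 0, 0, 11, 0, 0, 0],
  [1, 0, 0, 0, 0, 0, 0],
  [1, 0, 0, 0, 0, 0, 0],
])

```text
t: 66.22
eef_pos: [0.5032, 0.0028, 0.1024]
ee_rot: [3.142, 0.001, 0.096]
force: [0.6, 1.1, 2.7]
width: 0.0186
gripper_force: 45.0
```

Emit:
servo_tool([
  [1, 0, 0, -11, 0, 0, 0],
  [1, 4.2, 0, 0, 0, 0, 0],
  [1, 0, 0, 11, 0, 0, 0],
  [1, 0, 0, 0, 0, 0, 0],
  [1, 0, 0, 0, 0, 0, 0],
])

```text
t: 66.63
eef_pos: [0.5074, 0.0032, 0.1024]
ee_rot: [3.141, 0.001, 0.096]
force: [-0.8, 1.9, 2.3]
width: 0.0183
gripper_force: 45.0
```

Emit:
servo_tool([
  [1, 0, 0, -11, 0, 0, 0],
  [1, 4.2, 0, 0, 0, 0, 0],
  [1, 0, 0, 11, 0, 0, 0],
  [1, 0, 0, 0, 0, 0, 0],
  [1, 0, 0, 0, 0, 0, 0],
])

```text
t: 67.05
eef_pos: [0.5116, 0.0036, 0.1024]
ee_rot: [3.141, 0.001, 0.096]
force: [0.2, 1.3, 3.1]
width: 0.0187
gripper_force: 45.0
```

Emit:
servo_tool([
  [1, 0, 0, -11, 0, 0, 0],
  [1, 4.2, 0, 0, 0, 0, 0],
  [1, 0, 0, 11, 0, 0, 0],
  [1, 0, 0, 0, 0, 0, 0],
  [1, 0, 0, 0, 0, 0, 0],
])

```text
t: 67.47
eef_pos: [0.5157, 0.004, 0.1024]
ee_rot: [3.142, 0.001, 0.096]
force: [0.3, 0.8, 2.6]
width: 0.0182
gripper_force: 45.0
```

Emit:
servo_tool([
  [1, 0, 0, -11, 0, 0, 0],
  [1, 4.2, 0, 0, 0, 0, 0],
  [1, 0, 0, 11, 0, 0, 0],
  [1, 0, 0, 0, 0, 0, 0],
  [1, 0, 0, 0, 0, 0, 0],
])

```text
t: 67.88
eef_pos: [0.5198, 0.0043, 0.1024]
ee_rot: [3.141, 0.001, 0.096]
force: [-0.0, 0.2, 2.3]
width: 0.0183
gripper_force: 45.0
```

Emit:
servo_tool([
  [1, 0, 0, -11, 0, 0, 0],
  [1, 4.2, 0, 0, 0, 0, 0],
  [1, 0, 0, 11, 0, 0, 0],
  [1, 0, 0, 0, 0, 0, 0],
  [1, 0, 0, 0, 0, 0, 0],
])

```text
t: 68.3
eef_pos: [0.5243, 0.0051, 0.1024]
ee_rot: [-3.141, 0.0, 0.096]
force: [0.8, 3.4, 1.5]
width: 0.0185
gripper_force: 45.0
```

Emit:
servo_tool([
  [1, 0, 0, -11, 0, 0, 0],
  [1, 4.2, 0, 0, 0, 0, 0],
  [1, 0, 0, 11, 0, 0, 0],
  [1, 0, 0, 0, 0, 0, 0],
  [1, 0, 0, 0, 0, 0, 0],
])

```text
t: 68.72
eef_pos: [0.5281, 0.0052, 0.1023]
ee_rot: [3.141, 0.001, 0.096]
force: [-1.7, 1.6, 2.4]
width: 0.0185
gripper_force: 45.0
```

Emit:
servo_tool([
  [1, 0, 0, -11, 0, 0, 0],
  [1, 4.2, 0, 0, 0, 0, 0],
  [1, 0, 0, 11, 0, 0, 0],
  [1, 0, 0, 0, 0, 0, 0],
  [1, 0, 0, 0, 0, 0, 0],
])

```text
t: 69.13
eef_pos: [0.5322, 0.0055, 0.1023]
ee_rot: [3.141, 0.001, 0.096]
force: [-1.0, 0.8, 2.5]
width: 0.0183
gripper_force: 45.0
```

At (0.5243, 0.0051) the tip was pushed towards +y (fy 3.4, fz low), so the hole's rim is there and its centre lies to +y. I'll probe 3.5 mm beyond.

Emit:
servo_tool([
  [1, 0, 0, -11, 0, 0, 0],
  [1, -8.4, -3.5, 0, 0, 0, 0],
  [1, 0, 0, 0, 0, 0, 0],
  [1, 0, 0, 11, 0, 0, 0],
  [1, 0, 0, 0, 0, 0, 0],
  [1, 0, 0, 0, 0, 0, 0],
])

```text
t: 69.63
eef_pos: [0.5235, 0.0084, 0.1022]
ee_rot: [3.142, 0.001, 0.096]
force: [1.1, 0.8, -0.8]
width: 0.019
gripper_force: 45.0
```

Emit:
servo_tool([
  [1, 0, 0, 0, 0, 0, 0],
])

```text
t: 69.72
eef_pos: [0.5236, 0.0084, 0.1025]
ee_rot: [3.142, 0.0, 0.096]
force: [1.4, 0.7, -0.7]
width: 0.0186
gripper_force: 45.0
```

Emit:
servo_tool([
  [1, 0, 0, 0, 0, 0, 0],
])

```text
t: 69.8
eef_pos: [0.5236, 0.0083, 0.1026]
ee_rot: [-3.142, 0.0, 0.096]
force: [0.1, 1.5, -1.6]
width: 0.0186
gripper_force: 45.0
```

It's in the hole: force z fell to about −1 N. I'll push the switch in and hold.

Emit:
servo_tool([
  [1, 0, 0, 4, 0, 0, 0],
  [1, 0, 0, 3.5, 0, 0, 0],
  [1, 0, 0, 0, 0, 0, 0],
  [1, 0, 0, 0, 0, 0, 0],
  [1, 0, 0, 0, 0, 0, 0],
  [1, 0, 0, 0, 0, 0, 0],
])

```text
t: 70.3
eef_pos: [0.5238, 0.0082, 0.0952]
ee_rot: [3.142, -0.0, 0.096]
force: [0.6, 0.5, -0.3]
width: 0.0185
gripper_force: 45.0
```

Emit:
servo_tool([
  [1, 0, 0, 0, 0, 0, 0],
  [1, 0, 0, 0, 0, 0, 0],
  [1, 0, 0, 0, 0, 0, 0],
])

```text
t: 70.55
eef_pos: [0.5238, 0.0083, 0.0951]
ee_rot: [-3.142, -0.0, 0.096]
force: [0.6, 1.0, 0.7]
width: 0.0188
gripper_force: 45.0
```

Emit:
servo_tool([
  [1, 0, 0, 0, 0, 0, 0],
  [1, 0, 0, 0, 0, 0, 0],
  [1, 0, 0, 0, 0, 0, 0],
])

```text
t: 70.8
eef_pos: [0.5238, 0.0083, 0.0951]
ee_rot: [3.142, -0.0, 0.096]
force: [0.8, -1.8, 0.3]
width: 0.0185
gripper_force: 45.0
```

Emit:
servo_tool([
  [1, 0, 0, 0, 0, 0, 0],
  [1, 0, 0, 0, 0, 0, 0],
  [1, 0, 0, 0, 0, 0, 0],
])

```text
t: 71.05
eef_pos: [0.5238, 0.0083, 0.0951]
ee_rot: [3.142, -0.0, 0.096]
force: [1.3, -0.7, 0.9]
width: 0.0187
gripper_force: 45.0
```

Emit:
servo_tool([
  [1, 0, 0, 1.5, 0, 0, 0],
  [1, 0, 0, 0, 0, 0, 0],
  [1, 0, 0, 0, 0, 0, 0],
  [1, 0, 0, 0, 0, 0, 0],
])

```text
t: 71.38
eef_pos: [0.5238, 0.0083, 0.0936]
ee_rot: [3.142, -0.0, 0.096]
force: [1.2, -0.5, 1.3]
width: 0.0186
gripper_force: 45.0
```

Emit:
servo_tool([
  [1, 0, 0, 0, 0, 0, 0],
  [1, 0, 0, 0, 0, 0, 0],
  [1, 0, 0, 0, 0, 0, 0],
])

```text
t: 71.63
eef_pos: [0.5238, 0.0083, 0.0936]
ee_rot: [3.142, -0.0, 0.096]
force: [1.8, -0.0, 0.9]
width: 0.0184
gripper_force: 45.0
```

Emit:
servo_tool([
  [1, 0, 0, 0, 0, 0, 0],
  [1, 0, 0, 0, 0, 0, 0],
  [1, 0, 0, 0, 0, 0, 0],
])

```text
t: 71.88
eef_pos: [0.5238, 0.0083, 0.0936]
ee_rot: [-3.142, -0.0, 0.096]
force: [1.0, 0.3, 1.5]
width: 0.0186
gripper_force: 45.0
```

Emit:
servo_tool([
  [1, 0, 0, 0, 0, 0, 0],
])

```text
t: 71.97
eef_pos: [0.5237, 0.0083, 0.0936]
ee_rot: [3.142, 0.0, 0.096]
force: [0.8, 0.3, 1.8]
width: 0.0182
gripper_force: 45.0
```

Emit:
servo_tool([
  [1, 0, 0, 0, 0, 0, 0],
])

```text
t: 72.05
eef_pos: [0.5238, 0.0083, 0.0936]
ee_rot: [3.142, -0.0, 0.096]
force: [0.8, 0.1, 1.6]
width: 0.0184
gripper_force: 45.0
```

Force z is now about +1.4 N (spring ≈ 2.3 N), so the switch is fully in and was held for over a second. I'll withdraw and go back around the stack to the stand.

Emit:
servo_tool([
  [1, 0, 0, -10, 0, 0, 0],
  [1, 0, 0, -30, 0, 0, 0],
  [1, 0, 0, -35, 0, 0, 0],
  [1, 0, 0, -35, 0, 0, 0],
  [1, 0, 0, -30, 0, 0, 0],
  [1, -20, 0, 0, 0, 0, 0],
  [1, -30, 0, 0, 0, 0, 0],
  [1, -25, -20, 0, 0, 0, 0],
  [1, -10, -30, 0, 0, 0, 0],
  [1, 0, -30, 0, 0, 0, 0],
  [1, 0, -30, 0, 0, 0, 0],
  [1, 0, -30, 0, 0, 0, 0],
  [1, 0, -30, 0, 0, 0, 0],
  [1, 0, -30, 0, 0, 0, 0],
  [1, 0, -30, 0, 0, 0, 0],
  [1, 0, -30, 0, 0, 0, 0],
  [1, 0, -30, 0, 0, 0, 0],
  [1, 20, -30, 0, 0, 0, 0],
  [1, 30, -20, 0, 0, 0, 0],
  [1, 20, -15, 0, 0, 0, 0],
])

```text
t: 73.72
eef_pos: [0.4753, 0.3621, 0.2337]
ee_rot: [3.141, 0.0, 0.098]
force: [0.7, 0.4, -0.3]
width: 0.0179
gripper_force: 44.8
```

Emit:
servo_tool([
  [1, 0, 0, 0, 0, 0, 5.5],
  [1, 0, 0, 0, 0, 0, 5.5],
  [1, 0, 0, 0, 0, 0, 0],
  [1, 0, 0, 0, 0, 0, 0],
  [1, 0, 0, 0, 0, 0, 0],
])

```text
t: 74.13
eef_pos: [0.4744, 0.3598, 0.2338]
ee_rot: [3.141, 0.0, -0.093]
force: [-0.2, -0.4, -0.8]
width: 0.0179
gripper_force: 44.8
```

The width changed from 18.5 to 17.9 mm, so the grip may have slackened. I'll look at the key, using my last picture.

```bash
python3 - <<'E'
from h import *
S=arm.grab_frame("scene")
P=np.array([.4744,.3598,0])
L=[(0,0,.2338-.052),(0,0,.2338-.018),(0,0,.2338-.010),(0,0,.053)]
u=pix(S,P+np.array(L));print(((u-[140,70])*6).round())
save(S,"pics/c12.png",(140,70,260,168),6)
E
```

```text
[[241. 308.]
 [234. 254.]
 [232. 242.]
 [266. 494.]]
```

View pics/c12.png

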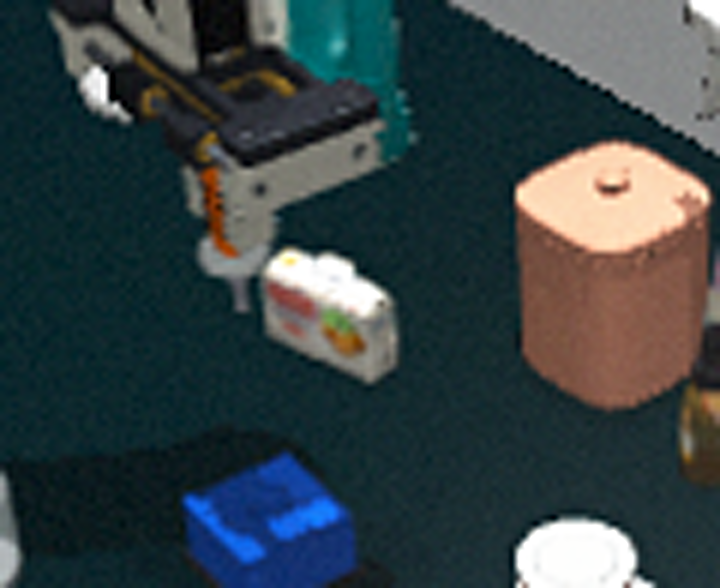

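The crop shows the key upright in the gripper: the pin tip at (241,310) is within a pixel or two of the projected (241,308), so it hasn't slipped. Now I'll lower it into the stand.

Emit:
servo_tool([
  [1, 0, 0, 30, 0, 0, 0],
  [1, 0, 0, 30, 0, 0, 0],
  [1, 0, 0, 30, 0, 0, 0],
  [1, 0, 0, 20, 0, 0, 0],
  [1, 0, 0, 15, 0, 0, 0],
  [1, 0, 0, 15, 0, 0, 0],
  [1, 0, 0, 10, 0, 0, 0],
  [1, 0, 0, 10, 0, 0, 0],
  [1, 0, 0, 5, 0, 0, 0],
  [1, 0, 0, 0, 0, 0, 0],
  [1, 0, 0, 0, 0, 0, 0],
])

```text
t: 75.1
eef_pos: [0.4749, 0.3604, 0.0689]
ee_rot: [-3.141, -0.0, -0.095]
force: [-0.3, -0.2, -1.1]
width: 0.0179
gripper_force: 44.8
```

Emit:
servo_tool([
  [1, 0, 0, 3, 0, 0, 0],
  [1, 0, 0, 0, 0, 0, 0],
  [1, 0, 0, 0, 0, 0, 0],
  [1, 0, 0, 0, 0, 0, 0],
])

```text
t: 75.43
eef_pos: [0.4748, 0.3604, 0.0659]
ee_rot: [-3.141, -0.0, -0.096]
force: [-0.3, -0.8, -1.3]
width: 0.0179
gripper_force: 44.8
```

Emit:
servo_tool([
  [1, 0, 0, 2, 0, 0, 0],
  [1, 0, 0, 0.7, 0, 0, 0],
  [1, 0, 0, 0, 0, 0, 0],
  [1, 0, 0, 0, 0, 0, 0],
])

```text
t: 75.77
eef_pos: [0.4748, 0.3603, 0.0632]
ee_rot: [-3.141, -0.0, -0.096]
force: [-0.2, -0.5, 2.6]
width: 0.0179
gripper_force: 44.8
```

Emit:
servo_tool([
  [0.5, 0, 0, 0, 0, 0, 0],
  [0, 0, 0, 0, 0, 0, 0],
  [-0.5, 0, 0, 0, 0, 0, 0],
  [-1, 0, 0, 0, 0, 0, 0],
  [-1, 0, 0, 0, 0, 0, 0],
  [-1, 0, 0, 0, 0, 0, 0],
  [-1, 0, 0, 0, 0, 0, 0],
  [-1, 0, 0, 0, 0, 0, 0],
])

```text
t: 76.43
eef_pos: [0.4747, 0.3602, 0.0628]
ee_rot: [3.142, 0.0, -0.096]
force: [-0.4, -0.1, 0.2]
width: 0.0631
gripper_force: 0.0
```

Emit:
servo_tool([
  [-1, 0, 0, -15, 0, 0, 0],
  [-1, 0, 0, -30, 0, 0, 0],
  [-1, 0, 0, -30, 0, 0, 0],
  [-1, 0, 0, -40, 0, 0, 0],
  [-1, 0, 0, -40, 0, 0, 0],
  [-1, 0, 0, 0, 0, 0, 0],
  [-1, -15, -30, 0, 0, 0, 0],
  [-1, -15, -30, 0, 0, 0, 0],
  [-1, -15, -30, 0, 0, 0, 0],
  [-1, -15, -30, 0, 0, 0, 0],
  [-1, 0, -30, 0, 0, 0, 0],
  [-1, 0, -30, 0, 0, 0, 0],
  [-1, 0, 0, 0, 0, 0, 0],
  [-1, 0, 0, 0, 0, 0, 0],
])

```text
t: 77.6
eef_pos: [0.4317, 0.5463, 0.2164]
ee_rot: [3.14, 0.001, -0.094]
force: [0.4, -0.0, 0.4]
width: 0.0877
gripper_force: 0.0
```

```bash
python3 - <<'E'
from h import *
np.set_printoptions(precision=4,suppress=True)
s=st();print(s["eef_pos"],s["width"])
for n in("scene","top"):
    f=arm.grab_frame(n);g=f["color"].astype(int);yy,xx=np.mgrid[:384,:512]
    p=pix(f,[.475,.36,.08])[0];nr=np.hypot(xx-p[0],yy-p[1])<18
    m=(g[:,:,0]>110)&(g[:,:,0]-g[:,:,2]>70)&nr
    if m.any(): print(n,"orange",m.sum(),np.c_[xx[m],yy[m]].min(0),np.c_[xx[m],yy[m]].max(0))
    print(n,"stack",fitdisc(f,(.501,.123),.137 if n=="scene" else .14,.03 if n=="scene" else .027))
    for q in("dish_0","pin_key","beaker","amber_bottle","sample_bottle"):
        for d in arm.recognise(q,f): print(n,q,round(d["conf"],2),w(f,d["at"]))
E
```

```text
[0.4317 0.5463 0.2164] 0.08771795190887144
scene orange 71 [180 138] [186 153]
scene stack (array([0.4986, 0.1207]), np.float64(253.13))
scene dish_0 0.85 [ 0.3584 -0.1334  0.0167]
scene dish_0 0.63 [ 0.287  -0.2913  0.0123]
scene dish_0 0.6 [0.4798 0.1021 0.1077]
scene dish_0 0.59 [0.4832 0.1006 0.1208]
scene dish_0 0.59 [0.4893 0.1013 0.0829]
scene dish_0 0.53 [0.4814 0.1086 0.0907]
scene dish_0 0.47 [0.4959 0.1168 0.1385]
scene pin_key 0.51 [0.4651 0.3502 0.0708]
scene pin_key 0.48 [ 0.7614 -0.1627  0.0695]
scene beaker 0.57 [ 0.7605 -0.1604  0.0696]
scene amber_bottle 0.55 [0.7117 0.2432 0.0508]
scene sample_bottle 0.68 [0.334  0.4588 0.0593]
scene sample_bottle 0.25 [0.4588 0.3396 0.0338]
top orange 17 [178 208] [183 211]
top stack (array([0.5012, 0.1199]), np.float64(239.4))
top dish_0 0.74 [0.5059 0.1215 0.1398]
top dish_0 0.57 [ 0.2982 -0.2909  0.0134]
top dish_0 0.47 [ 0.3621 -0.1322  0.0115]
top beaker 0.84 [ 0.7799 -0.1557  0.0724]
top amber_bottle 0.64 [0.7188 0.2459 0.0529]
top sample_bottle 0.61 [0.3466 0.4583 0.0657]
```

The key is upright in its stand with its pixel extents as at the start. The five dishes are stacked over the platform and the bystanders haven't moved.

```bash
python3 -c "
from station import arm
print(arm.job_done())"
```

```text
the job is handed in; nothing more can be done
None
```

The job is handed in: all five dishes are in one stack centred on the platform, the switch was found and held fully in for over half a second, the key is upright in its stand, and the bottles and beaker are where they were.

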